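# Make up two brooch-setting kit trays

## Robot

A 7-joint arm with a two-finger parallel gripper is mounted at the origin on a cart in front of the work surface, level with it; the furniture and walls round the work are solid. World frame = base frame: x ahead of the robot, y to its left, z up, the work surface at z = 0. Lengths are in m, angles in rad, forces in N, time in s.
With the tool pointing down it reaches from about 0.425 to 0.95 m from the base axis. Payload 16.7 kg.
Tool frame: the origin (TCP) lies on the centre line of the jaws, within the pads' length; the fingertips stand 22 mm ahead of it and the grasp point (between the pads) lies 3 mm ahead of it; z points along the fingers, y is the line along which they close (so a half turn about z gives the same grasp; the last joint's range is limited). The gripper opens to 94 mm and grips with 3 to 60 N. Pads are 16 mm wide; open, the fingers measure 119 mm over their backs; the gripper's body (75 mm by 177 mm) begins 78 mm behind the grasp point.
Start: joints at [-1.442, 0.426, 0.074, 1.606, -0.034, 1.111, -0.067], TCP at [0.186, 0.649, 0.227] pointing down, gripper open.
Joint ranges: [-2.85, 2.85], [-0.5, 2.14], [-1.23, 1.37], [0.21, 2.46], [-1.02, 4.16], [0.16, 2.05], [-2.73, 2.73]. Speed limits (rad/s): [1.89, 1.89, 2.39, 2.39, 3.01, 3.01, 3.01].

## Interface

Orientations are given as a unit quaternion [w, x, y, z].
In Python, from plant import robot gives the robot as it stands.
- The arm moves only by the tool servo_tool, never from a script. Its argument "commands" is a list of rows, each an object of numbers: "tx", "ty", "tz": the shift along the tool's x, y, z in m; "yaw": the turn about the tool's z in units of 5 degrees (1.0 is 5 degrees); "gripper": the finger opening in m, from 0 to 0.094. In form: [{"tx": .., "ty": .., "tz": .., "yaw": .., "gripper": ..}, ...]. A call has 1 to 12 rows; each row shifts and turns the commanded pose from where the row before left it, along the tool's axes as they then stand; what a row does not reach is not made up. A row lasts 1/12 s, in which the tool goes at most 41.7 mm and 7.16 degrees, less where a joint would pass 70% of its speed; a pose out of reach is approached as far as the arm can. A call is refused whole if a number of a shift passes 0.0417 or a number of a turn 1, either way. A call with a gripper value outside its range is refused whole. The fingers move at their own pace and stop on an object; "newtons" is the grip in N (left out, the last holds). Time passes only in rows, so rows that do not move let the fingers close. It gives the time, the measured TCP pose, the force, the opening and the grip force at its end, in the units of the state.
- robot.state(): the state, without advancing time (a new reading comes with each control period).
- robot.camera(name): name is "side" or "top"; returns (picture, depth): 420x560x3 uint8, blue, green, red; 420x560 float32, m along the optical axis (not along the pixel's ray), 0 where there is no reading.
- robot.camera_model(name): a dict with "vertical_fov" (degrees; the focal length in pixels is half the picture's height over the tangent of half this angle, whatever the lens; pixels are square), "cx", "cy" (the principal point, pixels), "R" (3x3) and "t" (3): a world point X has camera coordinates R X + t. Camera axes: x right, y down, z forward; pixel columns grow to the right and rows downward; lengths in m; the calibration is good to about 2 mm. A picture is of the moment at which its call begins. camera_model takes no time and is no camera call.
- robot.job_done(): hands the job in; it is judged then, once.
The state is a dict: "time": time; "qpos": joint angles; "joint_vel": joint speeds; "tau": joint torques, N m; "position": TCP position; "tool_rot": TCP orientation; "wrist_force": force on the tool from outside, world axes, zero at the start; "moment": the same for the moment, N m; "finger_gap": finger opening in m; "grasp_force": force on a finger pad.
Only numpy, scipy, OpenCV 4.12 (cv2) and the standard library are available. Lean on these libraries where they do the work, as an engineer would, in place of code of your own. Each camera call takes 0.05 s, during which the arm holds its last target. There are 200 camera calls.

## Task

Make up the kit trays for two brooch orders. The tray with the wide die is for the order that is to be formed and engraved: seat the wide brass bezel cup fully down in its die, stand the tapered punch fully home in that cup, and lay the graver flat and lengthwise in the middle of the tray's compartment. The tray with the narrow die is for the plain order: seat the narrow cup fully down in that die and lay the sanding block flat and lengthwise in the middle of its compartment, then let go of everything.

Things in the scene. Friction and masses are not known exactly. Their poses are not given: they have to be found in the camera images.
- wide_tray: Fixed wooden tray 92 x 204 mm, rims 14 mm high, with the wider steel die (66 mm across). Origin: on the table on the die's axis; z up, y from die to compartment, x across. Die top at z 26 mm, conical bore 41.6 mm wide at the top, 33.6 at its closed floor at z 10 (its cup has 0.8 mm play all round). Long compartment: x -41 to 41, y 39 to 159 mm (centre y 99), floor z 4.
- narrow_tray: Fixed wooden tray 92 x 204 mm, rims 14 mm high, with the narrower steel die (52 mm across). Origin: on the table on the die's axis; z up, y from die to compartment, x across. Die top at z 26 mm, conical bore 29.6 mm wide at the top, 21.6 at its closed floor at z 10 (its cup has 0.8 mm play all round). Long compartment: x -41 to 41, y 39 to 159 mm (centre y 99), floor z 4.
- wide_cup: Wide brass cup, loose, mouth up, 34 mm high: straight collar 40 mm across over the upper 18 mm (grip here), below it tapering to 32 mm at the closed bottom; wall 2.5, floor 3 mm. Origin: centre of the underside, z up. Seated, its origin is 10 mm above the tray's origin and the collar stands above the die.
- narrow_cup: Narrow brass cup, loose, mouth up, 34 mm high: straight collar 28 mm across over the upper 18 mm (grip here), below it tapering to 20 mm at the closed bottom; wall 2.5, floor 3 mm. Origin: centre of the underside, z up. Seated, its origin is 10 mm above the tray's origin and the collar stands above the die.
- punch: Dark steel tapered punch, loose, standing on its small end: foot 26 mm across widening to 33 mm at 13 mm height, so up to 22 mm, then a grooved round shank 18 mm across from 24 mm to the top at 62 mm. Origin: centre of the underside, z up. Fully home on the wide cup's inside floor (1 mm play) its origin is 13 mm above the tray's origin.
- graver: Graver, a hand tool 98 mm long, loose, lying: light wooden mushroom handle 24 mm in diameter (y 18 to 49 mm, axis 12 mm up) and a straight steel blade 4 mm wide, 10 mm high (y -49 to 13). Origin: mid-length on the underside, z up, y towards the handle. The weight is in the handle: grip it at about y 32 mm.
- sanding_block: Brown cork sanding block, loose, lying: 36 mm (x) by 72 mm (y) by 24 mm high (z). Origin: centre of the underside.
- bench_vice: Bench vice bolted to the table, not part of the job but in the way: 143 mm (x) by 88 mm (y), 81 mm high, its screw towards the robot; carry things well above it. Origin: under its middle, on the table.
Things that resemble listed ones, but are neither listed nor needed, are in the scene too. What is shaped like the graver but turquoise is not meant.

How it is judged:
At the end, for the whole second after the job is handed in: Cups in their own dies, punch in the wide cup: seated within 3 mm, 3 mm of the axis, upright within 0.07 rad. Graver (wide-die tray) and sanding block (narrow-die tray) flat on the compartment floor, lengthwise within 0.4 rad, within 22 mm of its centre in x and y. All released, at rest (horizontal distance between each of wide_cup, punch and wide_tray below 0.003 m and angle between each of wide_cup, narrow_cup, punch's own z axis and vertical below 0.07 rad and z of wide_cup in the frame of wide_tray between 0.007 and 0.0125 m and horizontal distance between narrow_cup and narrow_tray below 0.003 m and z of narrow_cup in the frame of narrow_tray between 0.007 and 0.0125 m and z of punch in the frame of wide_tray between 0.01 and 0.0155 m and x of graver in the frame of wide_tray between -0.022 and 0.022 m and y of graver in the frame of wide_tray between 0.077 and 0.121 m and z of graver in the frame of wide_tray between 0.001 and 0.018 m and angle between the y axis of graver and the y axis of wide_tray, either way round below 0.4 rad and angle between graver's own y axis and vertical between 1.48 and 1.66 rad and x of sanding_block in the frame of narrow_tray between -0.022 and 0.022 m and y of sanding_block in the frame of narrow_tray between 0.077 and 0.121 m and z of sanding_block in the frame of narrow_tray between 0.001 and 0.009 m and angle between the y axis of sanding_block and the y axis of narrow_tray, either way round below 0.4 rad and angle between sanding_block's own y axis and vertical between 1.48 and 1.66 rad and angle between sanding_block's own z axis and vertical below 0.1 rad and linear speed of each of wide_cup, narrow_cup, punch, graver, sanding_block below 0.02 m/s); the robot touches nothing.
It also fails if it takes over 131 s, if anything falls off the work surface, if the arm or the gripper's body presses on something with over 40 N, if the wrist force passes 120 N, or if a joint passes its speed limit or range.

## Working session

There is one attempt and no reset: what is moved stays moved. The work goes in short steps, Python scripts to look and compute and a tool call to move; the robot and the scene stay as the last step left them, time stands still between calls to the robot, and variables do not carry over. Pictures are saved under pics/ and viewed, at most 14 in all, crops included, and the job is handed in when it is done.

Besides the shell and the picture viewer there is one more tool, called after "Emit:" as name(argument=value, ...), one argument or row to a line, values as JSON. servo_tool: Moves the arm, as the interface text tells. Its arguments: {"type":"object","properties":{"commands":{"type":"array"},"newtons":{"type":"number"}},"required":["commands"]}

```bash
mkdir -p pics; ls
cat > h.py <<'E'
import numpy as np, cv2
from plant import robot
def cam(n):
    p,d=robot.camera(n); m=robot.camera_model(n)
    np.savez(f'{n}.npz',p=p,d=d); return p,d,m
def K(m,h=420):
    return h/2/np.tan(np.radians(m['vertical_fov'])/2)
def ray(m,u,v):
    f=K(m); R=np.array(m['R']); t=np.array(m['t'])
    c=np.array([(u-m['cx'])/f,(v-m['cy'])/f,1.]); return -R.T@t, R.T@c
def onz(m,u,v,z):
    o,r=ray(m,u,v); return o+r*(z-o[2])/r[2]
def cloud(m,d):
    f=K(m); R=np.array(m['R']); t=np.array(m['t'])
    v,u=np.mgrid[:d.shape[0],:d.shape[1]]
    c=np.stack([(u-m['cx'])/f*d,(v-m['cy'])/f*d,d],-1)
    return (c-t)@R
E
python3 - <<'E'
from h import *
s=robot.state(); print({k:np.round(v,3).tolist() for k,v in s.items()})
for n in('side','top'):
    p,d,m=cam(n); print(n,m); cv2.imwrite(f'pics/{n}0.png',p)
E
```

```text
pics
{'time': 0.0, 'qpos': [-1.442, 0.427, 0.074, 1.607, -0.034, 1.111, -0.067], 'joint_vel': [0.0, -0.0, 0.0, -0.002, 0.001, -0.0, -0.001], 'tau': [-0.001, -93.583, 3.666, -45.422, -0.049, 0.02, 0.0], 'position': [0.186, 0.649, 0.227], 'tool_rot': [-0.0, 0.139, 0.99, -0.001], 'wrist_force': [0.608, 0.032, -0.615], 'moment': [0.017, 0.019, 0.035], 'grasp_force': 0.0, 'finger_gap': 0.094}
side {'vertical_fov': 50.50918982798099, 'cx': 285.1346973430205, 'cy': 204.397975379887, 'R': array([[-0.90175598, -0.43224268,  0.00155802],
       [-0.20162506,  0.41744168, -0.88605292],
       [ 0.3823395 , -0.79931765, -0.46358148]]), 't': array([0.52083959, 0.18085251, 0.7335902 ])}
top {'vertical_fov': 50.077869981734274, 'cx': 282.5591407265467, 'cy': 209.27417119015163, 'R': array([[-0.0071075 , -0.99971359,  0.02285206],
       [-0.98672648,  0.0033039 , -0.16235745],
       [ 0.16223545, -0.02370269, -0.98646735]]), 't': array([-0.02067559,  0.57871489,  1.07443003])}
```

View pics/side0.png

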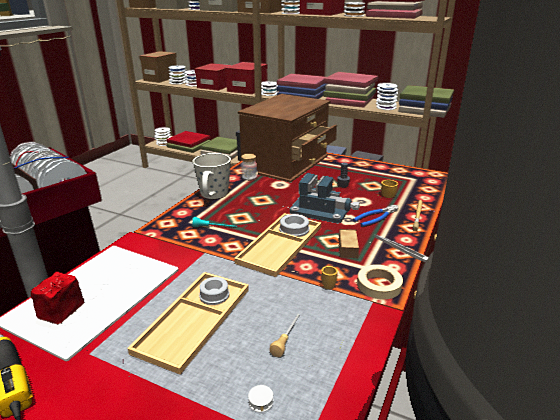

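View pics/top0.png

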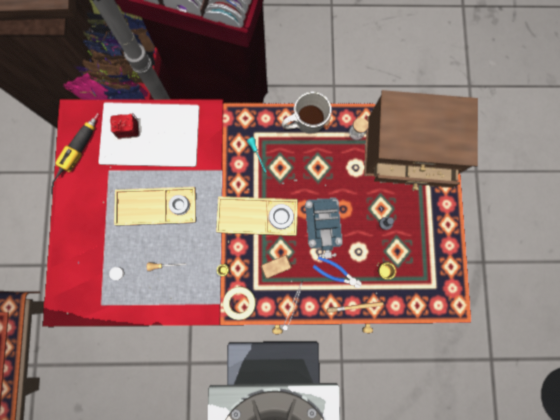

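The top view shows a tray at (155,206) with its die at (179,204), and a second tray at (257,215) with its die at (281,216). The brass cups are at (223,270) and (387,271), the punch at (387,222), the graver at (160,266), the block at (276,267) and the vice at (324,225). The turquoise decoy is near (255,150).

```bash
cat > m.py <<'E'
from h import *
rob={n:robot.camera_model(n) for n in('top','side')}
T=np.load('top.npz'); S=np.load('side.npz')
P=cloud(rob['top'],T['d']); Q=cloud(rob['side'],S['d'])
print('table z', np.median(P[250:300,110:140,2]), 'side', np.median(Q[Q[...,2]<.02][:,2][::50]))
C=np.vstack([P.reshape(-1,3),Q.reshape(-1,3)]); src=np.r_[np.zeros(P[...,0].size),np.ones(Q[...,0].size)]
for nm,(u,v) in dict(dieA=(179,204),dieB=(281,216),cupA=(223,270),cupB=(387,271),punch=(387,222),graver=(153,266),block=(276,267),vice=(324,225),trayA=(140,206),trayB=(240,215)).items():
    c=onz(rob['top'],u,v,.03)
    for k in(0,1):
        s=C[(src==k)&(np.hypot(C[:,0]-c[0],C[:,1]-c[1])<(.028 if nm not in('block','dieA','dieB')else .05))]
        s=s[(s[:,2]>.008)&(s[:,2]<.15)]
        if len(s)<5: print(nm,k,c.round(3),'few'); continue
        zt=np.percentile(s[:,2],96); top=s[s[:,2]>zt-.004]
        ctr,r=cv2.minEnclosingCircle(top[:,:2].astype(np.float32)); rect=cv2.minAreaRect(top[:,:2].astype(np.float32))
        print(nm,k,c.round(3),'ztop %.4f n%d'%(zt,len(top)),'circ',np.round(ctr,4),round(r,4),'mean',top.mean(0).round(4),'rect',np.round(rect[0],3),np.round(rect[1],3),round(rect[2],1))
E
python3 m.py
python3 - <<'E'
import cv2,numpy as np
a=cv2.imread('pics/top0.png')
c=cv2.resize(a[160:310,100:420],None,fx=2.5,fy=2.5,interpolation=cv2.INTER_CUBIC)
cv2.imwrite('pics/topc.png',c)
E
```

```text
table z 0.0013913325321495253 side 6.226188608034115e-05
dieA 0 [0.596 0.238 0.03 ] ztop 0.0292 n128 circ [0.5965 0.2408] 0.0243 mean [0.5963 0.2412 0.0276] rect [0.597 0.241] [0.047 0.045] 54.3
dieA 1 [0.596 0.238 0.03 ] ztop 0.0274 n300 circ [0.598  0.2404] 0.0251 mean [0.5965 0.2422 0.0262] rect [0.598 0.241] [0.047 0.047] 67.4
dieB 0 [ 0.564 -0.02   0.03 ] ztop 0.0294 n183 circ [ 0.5654 -0.0198] 0.031 mean [ 0.5656 -0.0186  0.0278] rect [ 0.565 -0.019] [0.059 0.06 ] 38.5
dieB 1 [ 0.564 -0.02   0.03 ] ztop 0.0275 n224 circ [ 0.5661 -0.0201] 0.0319 mean [ 0.5651 -0.019   0.0263] rect [ 0.565 -0.019] [0.061 0.059] 85.6
cupA 0 [0.43  0.124 0.03 ] ztop 0.0377 n22 circ [0.43   0.1266] 0.0138 mean [0.4293 0.1261 0.0359] rect [0.43  0.126] [0.025 0.024] 89.5
cupA 1 [0.43  0.124 0.03 ] ztop 0.0352 n82 circ [0.4301 0.126 ] 0.015 mean [0.4308 0.1262 0.0337] rect [0.431 0.126] [0.027 0.028] 12.0
cupB 0 [ 0.425 -0.283  0.03 ] ztop 0.0370 n46 circ [ 0.4252 -0.2824] 0.0203 mean [ 0.4267 -0.2816  0.0355] rect [ 0.425 -0.283] [0.038 0.038] 43.9
cupB 1 [ 0.425 -0.283  0.03 ] ztop 0.0345 n61 circ [
[... 897 characters left out ...]
an [ 0.4382 -0.0044  0.0249] rect [ 0.439 -0.007] [0.035 0.074] 22.3
vice 0 [ 0.541 -0.129  0.03 ] ztop 0.0831 n178 circ [ 0.5414 -0.1287] 0.0273 mean [ 0.54   -0.1292  0.0813] rect [ 0.548 -0.128] [0.041 0.052] 4.6
vice 1 [ 0.541 -0.129  0.03 ] ztop 0.0814 n125 circ [ 0.541  -0.1282] 0.0277 mean [ 0.5409 -0.1256  0.0803] rect [ 0.548 -0.128] [0.041 0.054] 2.3
trayA 0 [0.591 0.335 0.03 ] ztop 0.0102 n33 circ [0.5908 0.3347] 0.028 mean [0.5901 0.3346 0.0089] rect [0.592 0.333] [0.052 0.049] 26.3
trayA 1 [0.591 0.335 0.03 ] few
trayB 0 [0.567 0.083 0.03 ] ztop 0.0102 n23 circ [0.5655 0.082 ] 0.0262 mean [0.564  0.0814 0.0089] rect [0.564 0.081] [0.048 0.029] 6.4
trayB 1 [0.567 0.083 0.03 ] few
```

View pics/topc.png

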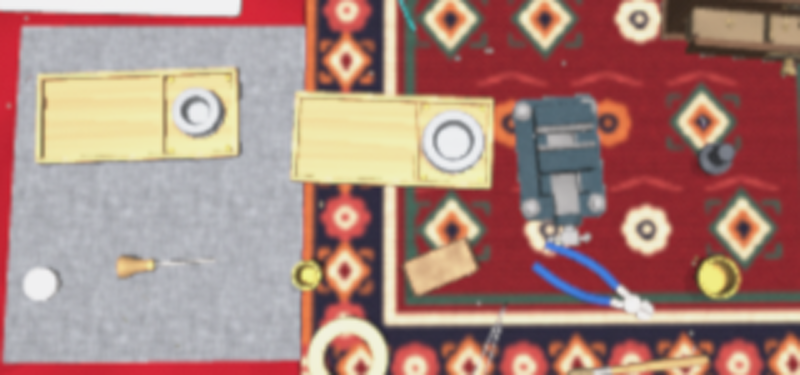

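The second die, at y ≈ -0.02, is the wide one, and the die at y ≈ 0.24 is the narrow one. Next I'll refine the graver and tray directions and write a move planner.

```bash
cat > go.py <<'E'
import sys
from h import *
from scipy.spatial.transform import Rotation as Ro
# usage: go.py x y z heading_deg(tool y) -> shifts in the present tool frame, and yaw units
def go(x,y,z,h=None):
    s=robot.state(); R=Ro.from_quat(np.array(s['tool_rot']),scalar_first=True).as_matrix()
    p=np.array(s['position']); d=R.T@(np.array([x,y,z])-p); hd=np.degrees(np.arctan2(R[1,1],R[0,1]))
    print('t %.2f pos %s head %.1f tilt %.4f gap %.4f gf %.1f F %s q %s'%(s['time'],p.round(4),hd,np.hypot(*R[:2,2]),s['finger_gap'],s['grasp_force'],np.round(s['wrist_force'],1),np.round(s['qpos'],2)))
    print('shift tool',d.round(4))
    if h is not None:
        dy=(hd-h+90)%180-90; print('yaw units',round(dy/5,2),'rows>=%d'%np.ceil(abs(dy)/5))
if __name__=='__main__': a=list(map(float,sys.argv[1:])); go(*a)
E
python3 go.py .430 .126 .20 74
python3 - <<'E'
from h import *
m={n:robot.camera_model(n) for n in('top','side')}
T=np.load('top.npz');S=np.load('side.npz')
for n,D in(('top',T),('side',S)):
    Q=cloud(m[n],D['d']).reshape(-1,3); zo=.002 if n=='top' else 0
    g=Q[(abs(Q[:,0]-.442)<.03)&(Q[:,1]>.19)&(Q[:,1]<.335)&(Q[:,2]>.007+zo)&(Q[:,2]<.05)]
    print(n,'graver y range',np.percentile(g[:,1],[1,99]).round(4))
    for a in np.arange(.19,.34,.01):
        b=g[(g[:,1]>a)&(g[:,1]<=a+.01)]
        if len(b)>1: print('  y%.3f x%.4f z%.4f w%.4f n%d'%(b[:,1].mean(),b[:,0].mean(),b[:,2].max()-zo,np.ptp(b[:,0]),len(b)))
    # tray outline: top-view yellow mask via height of rims
    for nm,c in(('N',(.5967,.2407)),('W',(.5655,-.0197))):
        r=Q[(abs(Q[:,0]-c[0])<.06)&(Q[:,1]>c[1]+.04)&(Q[:,1]<c[1]+.15)&(Q[:,2]>.0105+zo)&(Q[:,2]<.02+zo)]
        for sg in(-1,1):
            k=r[(r[:,0]-c[0])*sg>.03]
            if len(k)>5: f=np.polyfit(k[:,1]-c[1],k[:,0]-c[0],1); print(' rim',nm,sg,'slope %.3f off %.4f'%tuple(f),len(k))
E
```

```text
t 0.10 pos [0.1857 0.6486 0.2269] head 74.0 tilt 0.0011 gap 0.0937 gf 0.0 F [ 0.6 -0.5 -0.3] q [-1.44  0.43  0.07  1.61 -0.03  1.11 -0.07]
shift tool [-0.3787 -0.4351  0.0274]
yaw units 0.0 rows>=1
top graver y range [0.2598 0.3143]
  y0.275 x0.4425 z0.0097 w0.0025 n4
  y0.286 x0.4417 z0.0168 w0.0101 n20
  y0.296 x0.4412 z0.0176 w0.0102 n22
  y0.305 x0.4397 z0.0242 w0.0225 n37
  y0.312 x0.4407 z0.0265 w0.0225 n18
 rim N -1 slope -0.029 off -0.0441 73
 rim N 1 slope -0.031 off 0.0430 73
 rim W -1 slope 0.038 off -0.0435 71
 rim W 1 slope 0.046 off 0.0425 78
side graver y range [0.2481 0.3172]
  y0.246 x0.4455 z0.0078 w0.0019 n4
  y0.256 x0.4450 z0.0085 w0.0031 n5
  y0.265 x0.4449 z0.0097 w0.0035 n9
  y0.274 x0.4432 z0.0108 w0.0060 n7
  y0.285 x0.4420 z0.0162 w0.0108 n35
  y0.295 x0.4409 z0.0185 w0.0113 n28
  y0.306 x0.4385 z0.0242 w0.0182 n48
  y0.314 x0.4408 z0.0249 w0.0228 n146
 rim N -1 slope -0.034 off -0.0433 243
 rim N 1 slope -0.022 off 0.0422 243
 rim W -1 slope 0.038 off -0.0432 119
 rim W 1 slope 0.043 off 0.0430 116
```

Emit:
servo_tool(
  commands=[
    {"tx": -0.025,"ty": -0.029,"tz": 0.001,"gripper": 0.06},
    {"tx": -0.025,"ty": -0.029,"tz": 0.001},
    {"tx": -0.025,"ty": -0.029,"tz": 0.001},
    {"tx": -0.025,"ty": -0.029,"tz": 0.001},
    {"tx": -0.025,"ty": -0.029,"tz": 0.001},
    {"tx": -0.025,"ty": -0.029,"tz": 0.001},
    {"tx": -0.025,"ty": -0.029,"tz": 0.001},
    {"tx": -0.025,"ty": -0.029,"tz": 0.001},
    {"tx": -0.025,"ty": -0.029,"tz": 0.001},
    {"tx": -0.025,"ty": -0.029,"tz": 0.001},
    {"tx": -0.025,"ty": -0.029,"tz": 0.001},
    {"tx": -0.025,"ty": -0.029,"tz": 0.001},
  ],
)

```text
invalid input at $.commands[0]: expected keys tx, ty, tz, yaw, gripper
```

Emit:
servo_tool(
  commands=[
    {"tx": -0.025,"ty": -0.029},
    {"tx": -0.025,"ty": -0.029},
    {"tx": -0.025,"ty": -0.029},
    {},
    {},
    {},
  ],
)

```text
invalid input at $.commands[0]: expected keys tx, ty, tz, yaw, gripper
```

```bash
python3 go.py .430 .126 .041 74
```

```text
t 0.10 pos [0.1857 0.6486 0.2269] head 74.0 tilt 0.0011 gap 0.0937 gf 0.0 F [ 0.6 -0.5 -0.3] q [-1.44  0.43  0.07  1.61 -0.03  1.11 -0.07]
shift tool [-0.3787 -0.4349  0.1864]
yaw units 0.0 rows>=1
```

Emit:
servo_tool(
  commands=[
    {"tx": -0.025,"ty": -0.029,"tz": 0.002,"yaw": 0,"gripper": 0.06},
    {"tx": -0.025,"ty": -0.029,"tz": 0.002,"yaw": 0,"gripper": 0.06},
    {"tx": -0.025,"ty": -0.029,"tz": 0.002,"yaw": 0,"gripper": 0.06},
    {"tx": -0.025,"ty": -0.029,"tz": 0.002,"yaw": 0,"gripper": 0.06},
    {"tx": -0.025,"ty": -0.029,"tz": 0.002,"yaw": 0,"gripper": 0.06},
    {"tx": -0.025,"ty": -0.029,"tz": 0.002,"yaw": 0,"gripper": 0.06},
    {"tx": -0.025,"ty": -0.029,"tz": 0.002,"yaw": 0,"gripper": 0.06},
    {"tx": -0.025,"ty": -0.029,"tz": 0.002,"yaw": 0,"gripper": 0.06},
    {"tx": -0.025,"ty": -0.029,"tz": 0.002,"yaw": 0,"gripper": 0.06},
    {"tx": -0.025,"ty": -0.029,"tz": 0.002,"yaw": 0,"gripper": 0.06},
    {"tx": -0.025,"ty": -0.029,"tz": 0.002,"yaw": 0,"gripper": 0.06},
    {"tx": -0.025,"ty": -0.029,"tz": 0.002,"yaw": 0,"gripper": 0.06},
  ],
)

```text
time: 1.1
position: [0.3786, 0.2299, 0.2034]
tool_rot: [-0.0, 0.139, 0.99, 0.0]
wrist_force: [0.6, 0.9, -0.2]
finger_gap: 0.06
grasp_force: 0.0
```

Emit:
servo_tool(
  commands=[
    {"tx": -0.025,"ty": -0.029,"tz": 0,"yaw": 0,"gripper": 0.06},
    {"tx": -0.025,"ty": -0.029,"tz": 0,"yaw": 0,"gripper": 0.06},
    {"tx": -0.025,"ty": -0.029,"tz": 0,"yaw": 0,"gripper": 0.06},
    {"tx": 0,"ty": 0,"tz": 0,"yaw": 0,"gripper": 0.06},
    {"tx": 0,"ty": 0,"tz": 0,"yaw": 0,"gripper": 0.06},
    {"tx": 0,"ty": 0,"tz": 0,"yaw": 0,"gripper": 0.06},
  ],
)

```text
time: 1.6
position: [0.4263, 0.1278, 0.2034]
tool_rot: [-0.0, 0.139, 0.99, -0.0]
wrist_force: [-0.9, 0.8, 0.7]
finger_gap: 0.0601
grasp_force: 0.0
```

```bash
python3 go.py .430 .126 .041 74
```

```text
t 1.60 pos [0.4263 0.1278 0.2034] head 74.0 tilt 0.0003 gap 0.0601 gf 0.0 F [-0.9  0.8  0.7] q [-0.83  0.06  0.41  2.14 -0.03  0.94  0.9 ]
shift tool [-0.0041 -0.0007  0.1624]
yaw units 0.0 rows>=1
```

Emit:
servo_tool(
  commands=[
    {"tx": -0.004,"ty": -0.001,"tz": 0.02,"yaw": 0,"gripper": 0.06},
    {"tx": 0,"ty": 0,"tz": 0.03,"yaw": 0,"gripper": 0.06},
    {"tx": 0,"ty": 0,"tz": 0.03,"yaw": 0,"gripper": 0.06},
    {"tx": 0,"ty": 0,"tz": 0.03,"yaw": 0,"gripper": 0.06},
    {"tx": 0,"ty": 0,"tz": 0.03,"yaw": 0,"gripper": 0.06},
    {"tx": 0,"ty": 0,"tz": 0.0225,"yaw": 0,"gripper": 0.06},
    {"tx": 0,"ty": 0,"tz": 0,"yaw": 0,"gripper": 0.06},
    {"tx": 0,"ty": 0,"tz": 0,"yaw": 0,"gripper": 0.02},
    {"tx": 0,"ty": 0,"tz": 0,"yaw": 0,"gripper": 0.02},
    {"tx": 0,"ty": 0,"tz": 0,"yaw": 0,"gripper": 0.02},
    {"tx": 0,"ty": 0,"tz": 0,"yaw": 0,"gripper": 0.02},
    {"tx": 0,"ty": 0,"tz": 0,"yaw": 0,"gripper": 0.02},
  ],
  newtons=25,
)

```text
time: 2.6
position: [0.4307, 0.126, 0.042]
tool_rot: [0.001, 0.139, 0.99, 0.001]
wrist_force: [-1.0, -0.6, 1.0]
finger_gap: 0.0303
grasp_force: 0.0
```

Emit:
servo_tool(
  commands=[
    {"tx": 0,"ty": 0,"tz": 0,"yaw": 0,"gripper": 0.02},
    {"tx": 0,"ty": 0,"tz": 0,"yaw": 0,"gripper": 0.02},
    {"tx": 0,"ty": 0,"tz": -0.02,"yaw": 0,"gripper": 0.02},
    {"tx": 0,"ty": 0,"tz": -0.03,"yaw": 0,"gripper": 0.02},
    {"tx": 0,"ty": 0,"tz": -0.03,"yaw": 0,"gripper": 0.02},
    {"tx": 0,"ty": 0,"tz": -0.02,"yaw": 0,"gripper": 0.02},
    {"tx": 0,"ty": 0,"tz": 0,"yaw": 0,"gripper": 0.02},
  ],
)

```text
time: 3.18
position: [0.4319, 0.1262, 0.1447]
tool_rot: [0.002, 0.139, 0.99, 0.002]
wrist_force: [0.5, -0.3, -0.5]
finger_gap: 0.0273
grasp_force: 25.0
```

```bash
python3 go.py .5967 .2407 .055 74
cat > look.py <<'E'
import sys
from h import *
# look.py name out cx cy half scale : save crop round a world point projected at z .03
n,out,x,y,z,hw,sc=sys.argv[1],sys.argv[2],*map(float,sys.argv[3:8])
p,d,m=cam(n); c=np.array(m['R'])@[x,y,z]+m['t']; f=K(m); u,v=f*c[0]/c[2]+m['cx'],f*c[1]/c[2]+m['cy']
u0,v0=max(int(u-hw),0),max(int(v-hw*.75),0)
cv2.imwrite('pics/'+out,cv2.resize(p[v0:int(v+hw*.75),u0:int(u+hw)],None,fx=sc,fy=sc,interpolation=cv2.INTER_CUBIC)); print(u0,v0)
E
python3 - <<'E'
from h import *
for n in('side','top'):
    p,d,m=cam(n);Q=cloud(m,d).reshape(-1,3)
    s=Q[(np.hypot(Q[:,0]-.43,Q[:,1]-.126)<.03)&(Q[:,2]>.02)&(Q[:,2]<.15)]
    print(n,len(s), np.percentile(s[:,2],[0,5,50,95]).round(3) if len(s) else '')
E
```

```text
t 3.18 pos [0.4319 0.1262 0.1447] head 74.0 tilt 0.0058 gap 0.0273 gf 25.0 F [ 0.5 -0.3 -0.5] q [-0.82  0.16  0.44  2.2  -0.1   0.79  0.97]
shift tool [-0.1266  0.1551  0.0909]
yaw units 0.0 rows>=1
side 493 [0.103 0.109 0.134 0.148]
top 0
```

Emit:
servo_tool(
  commands=[
    {"tx": -0.021,"ty": 0.026,"tz": 0,"yaw": 0,"gripper": 0.02},
    {"tx": -0.021,"ty": 0.026,"tz": 0,"yaw": 0,"gripper": 0.02},
    {"tx": -0.021,"ty": 0.026,"tz": 0,"yaw": 0,"gripper": 0.02},
    {"tx": -0.021,"ty": 0.026,"tz": 0,"yaw": 0,"gripper": 0.02},
    {"tx": -0.021,"ty": 0.026,"tz": 0.01,"yaw": 0,"gripper": 0.02},
    {"tx": -0.021,"ty": 0.025,"tz": 0.02,"yaw": 0,"gripper": 0.02},
    {"tx": 0,"ty": 0,"tz": 0,"yaw": 0,"gripper": 0.02},
    {"tx": 0,"ty": 0,"tz": 0,"yaw": 0,"gripper": 0.02},
    {"tx": 0,"ty": 0,"tz": 0,"yaw": 0,"gripper": 0.02},
  ],
)

```text
time: 4.03
position: [0.5931, 0.2387, 0.1094]
tool_rot: [-0.001, 0.139, 0.99, -0.001]
wrist_force: [0.1, 0.1, -0.1]
finger_gap: 0.0271
grasp_force: 25.0
```

```bash
python3 go.py .5967 .2407 .0515 74
python3 - <<'E'
from h import *
for n in('side','top'):
    p,d,m=cam(n); cv2.imwrite(f'pics/{n}1.png',cv2.resize(p[180:340,100:340] if n=='side' else p[150:280,100:300],None,fx=3,fy=3))
E
```

```text
t 4.03 pos [0.5931 0.2387 0.1094] head 74.0 tilt 0.0029 gap 0.0271 gf 25.0 F [ 0.1  0.1 -0.1] q [-0.77  0.52  0.38  1.8  -0.24  0.87  1.02]
shift tool [-0.003   0.003   0.0579]
yaw units -0.0 rows>=1
```

View pics/side1.png

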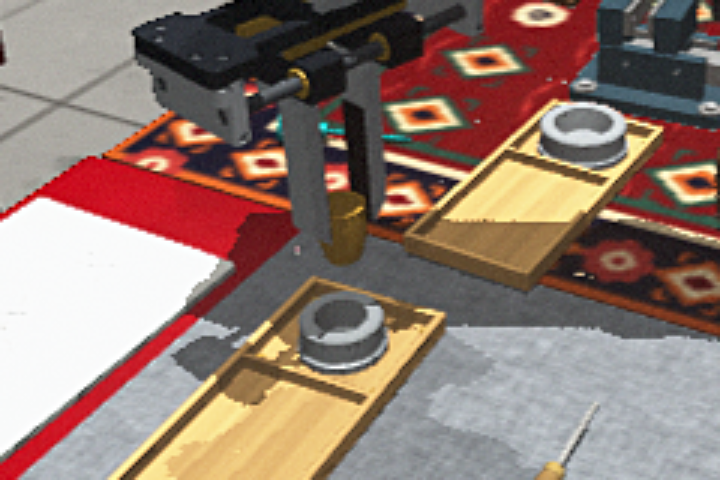

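The cup hangs upright in the jaws at crop (345,225), directly above the narrow die at crop (342,330). Lowering it.

Emit:
servo_tool(
  commands=[
    {"tx": -0.003,"ty": 0.003,"tz": 0.01,"yaw": 0,"gripper": 0.02},
    {"tx": 0,"ty": 0,"tz": 0.01,"yaw": 0,"gripper": 0.02},
    {"tx": 0,"ty": 0,"tz": 0.01,"yaw": 0,"gripper": 0.02},
    {"tx": 0,"ty": 0,"tz": 0.007,"yaw": 0,"gripper": 0.02},
    {"tx": 0,"ty": 0,"tz": 0.006,"yaw": 0,"gripper": 0.02},
    {"tx": 0,"ty": 0,"tz": 0.005,"yaw": 0,"gripper": 0.02},
    {"tx": 0,"ty": 0,"tz": 0.004,"yaw": 0,"gripper": 0.02},
    {"tx": 0,"ty": 0,"tz": 0.003,"yaw": 0,"gripper": 0.02},
    {"tx": 0,"ty": 0,"tz": 0.002,"yaw": 0,"gripper": 0.02},
    {"tx": 0,"ty": 0,"tz": 0.0,"yaw": 0,"gripper": 0.02},
    {"tx": 0,"ty": 0,"tz": 0,"yaw": 0,"gripper": 0.02},
  ],
)

```text
time: 5.05
position: [0.5977, 0.2418, 0.0541]
tool_rot: [0.0, 0.139, 0.99, 0.0]
wrist_force: [0.7, 0.5, -0.3]
finger_gap: 0.0272
grasp_force: 25.0
```

```bash
python3 go.py .5967 .2407 .0515 74
```

```text
t 5.05 pos [0.5977 0.2418 0.0541] head 74.0 tilt 0.0002 gap 0.0272 gf 25.0 F [ 0.7  0.5 -0.3] q [-0.74  0.59  0.35  1.82 -0.28  0.77  1.04]
shift tool [ 0.0007 -0.0014  0.0026]
yaw units 0.0 rows>=1
```

Emit:
servo_tool(
  commands=[
    {"tx": 0.0005,"ty": -0.001,"tz": 0.001,"yaw": 0,"gripper": 0.02},
    {"tx": 0,"ty": 0,"tz": 0.001,"yaw": 0,"gripper": 0.02},
    {"tx": 0,"ty": 0,"tz": 0.001,"yaw": 0,"gripper": 0.02},
    {"tx": 0,"ty": 0,"tz": 0,"yaw": 0,"gripper": 0.02},
    {"tx": 0,"ty": 0,"tz": 0,"yaw": 0,"gripper": 0.02},
  ],
)

```text
time: 5.47
position: [0.5971, 0.2409, 0.0518]
tool_rot: [0.0, 0.139, 0.99, 0.0]
wrist_force: [-4.1, -2.2, 12.0]
finger_gap: 0.0268
grasp_force: 25.0
```

Emit:
servo_tool(
  commands=[
    {"tx": 0,"ty": 0,"tz": 0,"yaw": 0,"gripper": 0.034},
    {"tx": 0,"ty": 0,"tz": 0,"yaw": 0,"gripper": 0.05},
    {"tx": 0,"ty": 0,"tz": 0,"yaw": 0,"gripper": 0.05},
    {"tx": 0,"ty": 0,"tz": 0,"yaw": 0,"gripper": 0.05},
    {"tx": 0,"ty": 0,"tz": -0.02,"yaw": 0,"gripper": 0.05},
    {"tx": 0,"ty": 0,"tz": -0.03,"yaw": 0,"gripper": 0.05},
    {"tx": 0,"ty": 0,"tz": -0.03,"yaw": 0,"gripper": 0.06},
    {"tx": 0,"ty": 0,"tz": -0.03,"yaw": 0,"gripper": 0.06},
    {"tx": 0,"ty": 0,"tz": 0,"yaw": 0,"gripper": 0.06},
  ],
)

```text
time: 6.22
position: [0.5994, 0.2417, 0.1666]
tool_rot: [0.003, 0.139, 0.99, 0.002]
wrist_force: [0.4, 0.5, -0.1]
finger_gap: 0.0599
grasp_force: 0.0
```

```bash
cat > chk.py <<'E'
import sys
from h import *
x,y,r,z0,z1=map(float,sys.argv[1:6])
for n in('side','top'):
    p,d,m=cam(n);Q=cloud(m,d).reshape(-1,3)
    s=Q[(np.hypot(Q[:,0]-x,Q[:,1]-y)<r)&(Q[:,2]>z0)&(Q[:,2]<z1)]
    if len(s)<5: print(n,'few'); continue
    zt=np.percentile(s[:,2],95); t=s[s[:,2]>zt-.004]; c,rr=cv2.minEnclosingCircle(t[:,:2].astype(np.float32))
    print(n,len(s),'ztop %.4f'%zt,'circ',np.round(c,4),round(rr,4))
E
python3 chk.py .5967 .2407 .03 .03 .09; python3 go.py .4385 -.0065 .15 22.6
```

```text
side 242 ztop 0.0452 circ [0.5974 0.2413] 0.0151
top 12 ztop 0.0479 circ [0.5826 0.2408] 0.0048
t 6.32 pos [0.5974 0.2414 0.162 ] head 74.0 tilt 0.0022 gap 0.0599 gf 0.0 F [ 0.1 -0.3  0. ] q [-0.79  0.46  0.41  1.76 -0.22  0.96  1.  ]
shift tool [ 0.0846 -0.282   0.0114]
yaw units 10.29 rows>=11
```

Emit:
servo_tool(
  commands=[
    {"tx": 0.0094,"ty": -0.0313,"tz": 0,"yaw": 0,"gripper": 0.06},
    {"tx": 0.0094,"ty": -0.0313,"tz": 0,"yaw": 0,"gripper": 0.06},
    {"tx": 0.0094,"ty": -0.0313,"tz": 0,"yaw": 0,"gripper": 0.06},
    {"tx": 0.0094,"ty": -0.0313,"tz": 0,"yaw": 0,"gripper": 0.06},
    {"tx": 0.0094,"ty": -0.0313,"tz": 0,"yaw": 0,"gripper": 0.06},
    {"tx": 0.0094,"ty": -0.0313,"tz": 0,"yaw": 0,"gripper": 0.06},
    {"tx": 0.0094,"ty": -0.0313,"tz": 0,"yaw": 0,"gripper": 0.06},
    {"tx": 0.0094,"ty": -0.0313,"tz": 0,"yaw": 0,"gripper": 0.06},
    {"tx": 0.0094,"ty": -0.0313,"tz": 0,"yaw": 0,"gripper": 0.06},
    {"tx": 0,"ty": 0,"tz": 0,"yaw": 1,"gripper": 0.06},
    {"tx": 0,"ty": 0,"tz": 0,"yaw": 1,"gripper": 0.06},
    {"tx": 0,"ty": 0,"tz": 0,"yaw": 1,"gripper": 0.06},
  ],
)

```text
time: 7.32
position: [0.4371, -0.007, 0.1602]
tool_rot: [-0.001, 0.27, 0.963, -0.0]
wrist_force: [1.0, 0.3, -0.6]
finger_gap: 0.0601
grasp_force: 0.0
```

Emit:
servo_tool(
  commands=[
    {"tx": 0,"ty": 0,"tz": 0,"yaw": 1,"gripper": 0.06},
    {"tx": 0,"ty": 0,"tz": 0,"yaw": 1,"gripper": 0.06},
    {"tx": 0,"ty": 0,"tz": 0,"yaw": 1,"gripper": 0.06},
    {"tx": 0,"ty": 0,"tz": 0,"yaw": 1,"gripper": 0.06},
    {"tx": 0,"ty": 0,"tz": 0,"yaw": 1,"gripper": 0.06},
    {"tx": 0,"ty": 0,"tz": 0,"yaw": 1,"gripper": 0.06},
    {"tx": 0,"ty": 0,"tz": 0,"yaw": 1,"gripper": 0.06},
    {"tx": 0,"ty": 0,"tz": 0,"yaw": 0.3,"gripper": 0.06},
    {"tx": 0,"ty": 0,"tz": 0,"yaw": 0,"gripper": 0.06},
    {"tx": 0,"ty": 0,"tz": 0,"yaw": 0,"gripper": 0.06},
  ],
)

```text
time: 8.15
position: [0.4375, -0.0066, 0.1603]
tool_rot: [-0.0, 0.555, 0.832, -0.001]
wrist_force: [0.6, -0.2, -0.1]
finger_gap: 0.0596
grasp_force: 0.0
```

```bash
python3 go.py .4385 -.0065 .0255 22.6
```

```text
t 8.15 pos [ 0.4375 -0.0066  0.1603] head 22.6 tilt 0.0014 gap 0.0596 gf 0.0 F [ 0.6 -0.2 -0.1] q [-0.7   0.12  0.62  2.21 -0.1   0.83  0.38]
shift tool [-0.0003  0.0011  0.1348]
yaw units 0.0 rows>=1
```

Emit:
servo_tool(
  commands=[
    {"tx": 0,"ty": 0.001,"tz": 0.03,"yaw": 0,"gripper": 0.06},
    {"tx": 0,"ty": 0,"tz": 0.03,"yaw": 0,"gripper": 0.06},
    {"tx": 0,"ty": 0,"tz": 0.03,"yaw": 0,"gripper": 0.06},
    {"tx": 0,"ty": 0,"tz": 0.025,"yaw": 0,"gripper": 0.06},
    {"tx": 0,"ty": 0,"tz": 0.015,"yaw": 0,"gripper": 0.06},
    {"tx": 0,"ty": 0,"tz": 0.005,"yaw": 0,"gripper": 0.06},
    {"tx": 0,"ty": 0,"tz": 0,"yaw": 0,"gripper": 0.06},
    {"tx": 0,"ty": 0,"tz": 0,"yaw": 0,"gripper": 0.03},
    {"tx": 0,"ty": 0,"tz": 0,"yaw": 0,"gripper": 0.03},
    {"tx": 0,"ty": 0,"tz": 0,"yaw": 0,"gripper": 0.03},
    {"tx": 0,"ty": 0,"tz": 0,"yaw": 0,"gripper": 0.03},
    {"tx": 0,"ty": 0,"tz": 0,"yaw": 0,"gripper": 0.03},
  ],
  newtons=20,
)

```text
time: 9.15
position: [0.4394, -0.0059, 0.0267]
tool_rot: [0.0, 0.555, 0.832, 0.001]
wrist_force: [-1.6, 0.0, 12.4]
finger_gap: 0.0351
grasp_force: 20.0
```

Emit:
servo_tool(
  commands=[
    {"tx": 0,"ty": 0,"tz": 0,"yaw": 0,"gripper": 0.03},
    {"tx": 0,"ty": 0,"tz": -0.02,"yaw": 0,"gripper": 0.03},
    {"tx": 0,"ty": 0,"tz": -0.03,"yaw": 0,"gripper": 0.03},
    {"tx": 0,"ty": 0,"tz": -0.03,"yaw": 0,"gripper": 0.03},
    {"tx": 0,"ty": 0,"tz": -0.03,"yaw": 0,"gripper": 0.03},
    {"tx": 0,"ty": 0,"tz": 0,"yaw": 1,"gripper": 0.03},
    {"tx": 0,"ty": 0,"tz": 0,"yaw": 1,"gripper": 0.03},
    {"tx": 0,"ty": 0,"tz": 0,"yaw": 1,"gripper": 0.03},
    {"tx": 0,"ty": 0,"tz": 0,"yaw": 1,"gripper": 0.03},
    {"tx": 0,"ty": 0,"tz": 0,"yaw": 0.2,"gripper": 0.03},
    {"tx": 0,"ty": 0,"tz": 0,"yaw": 0,"gripper": 0.03},
  ],
)

```text
time: 10.07
position: [0.4389, -0.006, 0.1362]
tool_rot: [0.0, 0.697, 0.717, 0.0]
wrist_force: [0.6, 0.9, 0.6]
finger_gap: 0.0348
grasp_force: 20.0
```

```bash
python3 go.py .594 .340 .14 1.6; python3 chk.py .4385 -.0065 .03 .05 .2
```

```text
t 10.07 pos [ 0.4389 -0.006   0.1362] head 1.6 tilt 0.0004 gap 0.0348 gf 20.0 F [0.6 0.9 0.6] q [-0.77  0.19  0.71  2.24 -0.17  0.77  0.09]
shift tool [ 0.3415  0.1647 -0.0037]
yaw units -0.0 rows>=1
side 791 ztop 0.1941 circ [ 0.4379 -0.0024] 0.0294
top few
```

Emit:
servo_tool(
  commands=[
    {"tx": 0.031,"ty": 0.015,"tz": 0,"yaw": 0,"gripper": 0.03},
    {"tx": 0.031,"ty": 0.015,"tz": 0,"yaw": 0,"gripper": 0.03},
    {"tx": 0.031,"ty": 0.015,"tz": 0,"yaw": 0,"gripper": 0.03},
    {"tx": 0.031,"ty": 0.015,"tz": 0,"yaw": 0,"gripper": 0.03},
    {"tx": 0.031,"ty": 0.015,"tz": 0,"yaw": 0,"gripper": 0.03},
    {"tx": 0.031,"ty": 0.015,"tz": 0,"yaw": 0,"gripper": 0.03},
    {"tx": 0.031,"ty": 0.015,"tz": 0,"yaw": 0,"gripper": 0.03},
    {"tx": 0.031,"ty": 0.015,"tz": 0,"yaw": 0,"gripper": 0.03},
    {"tx": 0.031,"ty": 0.015,"tz": 0,"yaw": 0,"gripper": 0.03},
    {"tx": 0.031,"ty": 0.015,"tz": 0,"yaw": 0,"gripper": 0.03},
    {"tx": 0.031,"ty": 0.015,"tz": 0,"yaw": 0,"gripper": 0.03},
    {"tx": 0,"ty": 0,"tz": 0,"yaw": 0,"gripper": 0.03},
  ],
)

```text
time: 11.17
position: [0.5953, 0.3461, 0.1349]
tool_rot: [-0.001, 0.695, 0.719, 0.001]
wrist_force: [-1.9, 0.3, -0.1]
finger_gap: 0.035
grasp_force: 20.0
```

Emit:
servo_tool(
  commands=[
    {"tx": 0,"ty": 0,"tz": 0.02,"yaw": 0,"gripper": 0.03},
    {"tx": 0,"ty": 0,"tz": 0.02,"yaw": 0,"gripper": 0.03},
    {"tx": 0,"ty": 0,"tz": 0.02,"yaw": 0,"gripper": 0.03},
    {"tx": 0,"ty": 0,"tz": 0.01,"yaw": 0,"gripper": 0.03},
    {"tx": 0,"ty": 0,"tz": 0,"yaw": 0,"gripper": 0.03},
    {"tx": 0,"ty": 0,"tz": 0,"yaw": 0,"gripper": 0.03},
  ],
)

```text
time: 11.67
position: [0.5949, 0.3388, 0.066]
tool_rot: [0.0, 0.697, 0.717, -0.0]
wrist_force: [0.1, 0.1, -0.4]
finger_gap: 0.0347
grasp_force: 20.0
```

```bash
python3 go.py .594 .340 .0315 1.6
```

```text
t 11.67 pos [0.5949 0.3388 0.066 ] head 1.6 tilt 0.0007 gap 0.0347 gf 20.0 F [ 0.1  0.1 -0.4] q [-0.97  0.66  0.51  1.72 -0.41  0.86 -0.25]
shift tool [ 0.0012 -0.0008  0.0345]
yaw units -0.01 rows>=1
```

Lower, release and lift, then go towards the graver.

Emit:
servo_tool(
  commands=[
    {"tx": 0,"ty": 0,"tz": 0.015,"yaw": 0,"gripper": 0.03},
    {"tx": 0,"ty": 0,"tz": 0.01,"yaw": 0,"gripper": 0.03},
    {"tx": 0,"ty": 0,"tz": 0.006,"yaw": 0,"gripper": 0.03},
    {"tx": 0,"ty": 0,"tz": 0.003,"yaw": 0,"gripper": 0.03},
    {"tx": 0,"ty": 0,"tz": 0,"yaw": 0,"gripper": 0.03},
    {"tx": 0,"ty": 0,"tz": 0,"yaw": 0,"gripper": 0.03},
    {"tx": 0,"ty": 0,"tz": 0,"yaw": 0,"gripper": 0.046},
    {"tx": 0,"ty": 0,"tz": 0,"yaw": 0,"gripper": 0.046},
    {"tx": 0,"ty": 0,"tz": 0,"yaw": 0,"gripper": 0.046},
  ],
)

```text
time: 12.42
position: [0.595, 0.3392, 0.0323]
tool_rot: [0.0, 0.698, 0.716, 0.0]
wrist_force: [0.9, 0.2, -0.6]
finger_gap: 0.0457
grasp_force: 0.0
```

Emit:
servo_tool(
  commands=[
    {"tx": 0,"ty": 0,"tz": -0.02,"yaw": 0,"gripper": 0.046},
    {"tx": 0,"ty": 0,"tz": -0.03,"yaw": 0,"gripper": 0.046},
    {"tx": 0,"ty": 0,"tz": -0.03,"yaw": 0,"gripper": 0.046},
    {"tx": 0,"ty": 0,"tz": -0.02,"yaw": 0,"gripper": 0.046},
    {"tx": 0,"ty": 0,"tz": -0.02,"yaw": 0,"gripper": 0.046},
    {"tx": 0,"ty": 0,"tz": 0,"yaw": 0,"gripper": 0.046},
  ],
)

```text
time: 12.92
position: [0.5966, 0.3398, 0.1564]
tool_rot: [0.0, 0.698, 0.716, 0.003]
wrist_force: [0.9, 0.3, -0.6]
finger_gap: 0.0458
grasp_force: 0.0
```

```bash
python3 go.py .441 .299 .10 4
python3 - <<'E'
from h import *
p,d,m=cam('side');Q=cloud(m,d).reshape(-1,3)
s=Q[(abs(Q[:,0]-.594)<.038)&(abs(Q[:,1]-.34)<.055)&(Q[:,2]>.017)&(Q[:,2]<.05)]
t=s[s[:,2]>np.percentile(s[:,2],90)-.005]; print(np.percentile(t[:,2],[5,50,95]).round(4),[np.round(v,3) for v in cv2.minAreaRect(t[:,:2].astype(np.float32))])
A=np.c_[t[:,:2],np.ones(len(t))]; print('plane',np.linalg.lstsq(A,t[:,2],rcond=None)[0].round(3))
E
```

```text
t 12.92 pos [0.5966 0.3398 0.1564] head 1.5 tilt 0.0055 gap 0.0458 gf 0.0 F [ 0.9  0.3 -0.6] q [-1.01  0.56  0.57  1.67 -0.35  1.   -0.3 ]
shift tool [-0.0368 -0.1568  0.0556]
yaw units -0.5 rows>=1
[0.0264 0.029  0.0303] [array([0.594, 0.338]), array([0.072, 0.036]), np.float64(89.971)]
plane [ 0.021 -0.004  0.018]
```

Emit:
servo_tool(
  commands=[
    {"tx": -0.0092,"ty": -0.039,"tz": 0,"yaw": 0,"gripper": 0.046},
    {"tx": -0.0092,"ty": -0.039,"tz": 0,"yaw": 0,"gripper": 0.046},
    {"tx": -0.0092,"ty": -0.039,"tz": 0.0,"yaw": 0,"gripper": 0.046},
    {"tx": -0.0092,"ty": -0.039,"tz": 0.01,"yaw": 0,"gripper": 0.046},
    {"tx": 0,"ty": 0,"tz": 0.02,"yaw": -0.5,"gripper": 0.046},
    {"tx": 0,"ty": 0,"tz": 0.02,"yaw": 0,"gripper": 0.046},
    {"tx": 0,"ty": 0,"tz": 0,"yaw": 0,"gripper": 0.046},
    {"tx": 0,"ty": 0,"tz": 0,"yaw": 0,"gripper": 0.046},
  ],
)

```text
time: 13.63
position: [0.4395, 0.2976, 0.1014]
tool_rot: [0.0, 0.682, 0.731, -0.001]
wrist_force: [1.0, 0.2, 0.1]
finger_gap: 0.0462
grasp_force: 0.0
```

```bash
python3 go.py .441 .299 .026 4; python3 look.py side s2.png .44 .29 .02 110 3.5
```

```text
t 13.63 pos [0.4395 0.2976 0.1014] head 4.0 tilt 0.0023 gap 0.0462 gf 0.0 F [1.  0.2 0.1] q [-1.17  0.4   0.56  2.06 -0.3   0.76 -0.36]
shift tool [0.0014 0.0017 0.0754]
yaw units -0.0 rows>=1
174 253
```

View pics/s2.png

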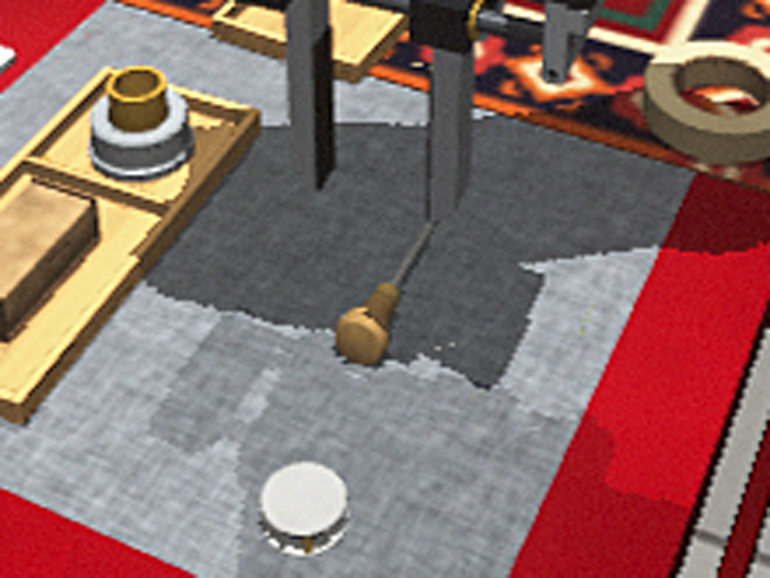

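The narrow cup stands in its die at crop (138,95), the block lies in its compartment, and the graver handle is at crop (365,330), between and below the jaws. Gripping the graver.

Emit:
servo_tool(
  commands=[
    {"tx": 0.004,"ty": 0.001,"tz": 0.02,"yaw": 0,"gripper": 0.046},
    {"tx": 0,"ty": 0,"tz": 0.02,"yaw": 0,"gripper": 0.046},
    {"tx": 0,"ty": 0,"tz": 0.02,"yaw": 0,"gripper": 0.046},
    {"tx": 0,"ty": 0,"tz": 0.01,"yaw": 0,"gripper": 0.046},
    {"tx": 0,"ty": 0,"tz": 0.005,"yaw": 0,"gripper": 0.046},
    {"tx": 0,"ty": 0,"tz": 0,"yaw": 0,"gripper": 0.046},
    {"tx": 0,"ty": 0,"tz": 0,"yaw": 0,"gripper": 0.0},
    {"tx": 0,"ty": 0,"tz": 0,"yaw": 0,"gripper": 0.0},
    {"tx": 0,"ty": 0,"tz": 0,"yaw": 0,"gripper": 0.0},
    {"tx": 0,"ty": 0,"tz": 0,"yaw": 0,"gripper": 0.0},
    {"tx": 0,"ty": 0,"tz": 0,"yaw": 0,"gripper": 0.0},
    {"tx": 0,"ty": 0,"tz": 0,"yaw": 0,"gripper": 0.0},
  ],
  newtons=20,
)

```text
time: 14.68
position: [0.4408, 0.3026, 0.0274]
tool_rot: [-0.0, 0.682, 0.732, 0.0]
wrist_force: [0.4, -0.1, 2.8]
finger_gap: 0.0209
grasp_force: 19.7
```

Emit:
servo_tool(
  commands=[
    {"tx": 0,"ty": 0,"tz": 0,"yaw": 0,"gripper": 0.0},
    {"tx": 0,"ty": 0,"tz": 0,"yaw": 0,"gripper": 0.0},
    {"tx": 0,"ty": 0,"tz": -0.01,"yaw": 0,"gripper": 0.0},
    {"tx": 0,"ty": 0,"tz": -0.02,"yaw": 0,"gripper": 0.0},
    {"tx": 0,"ty": 0,"tz": -0.03,"yaw": 0,"gripper": 0.0},
    {"tx": 0,"ty": 0,"tz": -0.03,"yaw": 0,"gripper": 0.0},
    {"tx": 0,"ty": 0,"tz": -0.01,"yaw": 0,"gripper": 0.0},
    {"tx": 0,"ty": 0,"tz": 0,"yaw": 0,"gripper": 0.0},
  ],
)

```text
time: 15.35
position: [0.4415, 0.303, 0.1297]
tool_rot: [-0.0, 0.682, 0.731, 0.002]
wrist_force: [-0.2, 1.1, 0.4]
finger_gap: 0.0208
grasp_force: 19.8
```

```bash
python3 go.py .570 .115 .12 -2; python3 look.py side s3.png .44 .29 .08 80 4
```

```text
t 15.35 pos [0.4415 0.303  0.1297] head 4.0 tilt 0.0038 gap 0.0208 gf 19.8 F [-0.2  1.1  0.4] q [-1.2   0.36  0.59  2.04 -0.27  0.82 -0.38]
shift tool [-0.1966  0.115   0.0094]
yaw units 1.2 rows>=2
204 244
```

View pics/s3.png

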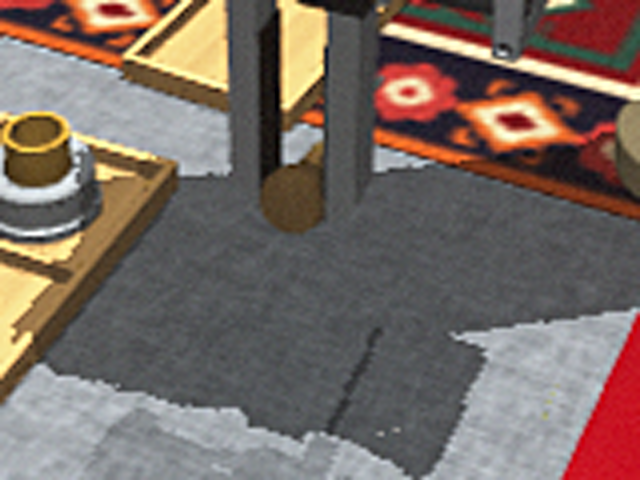

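The graver is held by its handle at crop (293,195) and looks level, and the wide tray's compartment is still empty.

Emit:
servo_tool(
  commands=[
    {"tx": -0.0281,"ty": 0.0164,"tz": 0,"yaw": 0,"gripper": 0.0},
    {"tx": -0.0281,"ty": 0.0164,"tz": 0,"yaw": 0,"gripper": 0.0},
    {"tx": -0.0281,"ty": 0.0164,"tz": 0,"yaw": 0,"gripper": 0.0},
    {"tx": -0.0281,"ty": 0.0164,"tz": 0,"yaw": 0,"gripper": 0.0},
    {"tx": -0.0281,"ty": 0.0164,"tz": 0,"yaw": 0,"gripper": 0.0},
    {"tx": -0.0281,"ty": 0.0164,"tz": 0,"yaw": 0,"gripper": 0.0},
    {"tx": -0.0281,"ty": 0.0164,"tz": 0,"yaw": 0,"gripper": 0.0},
    {"tx": 0,"ty": 0,"tz": 0.01,"yaw": 0.6,"gripper": 0.0},
    {"tx": 0,"ty": 0,"tz": 0.02,"yaw": 0.6,"gripper": 0.0},
    {"tx": 0,"ty": 0,"tz": 0.02,"yaw": 0,"gripper": 0.0},
    {"tx": 0,"ty": 0,"tz": 0,"yaw": 0,"gripper": 0.0},
    {"tx": 0,"ty": 0,"tz": 0,"yaw": 0,"gripper": 0.0},
  ],
)

```text
time: 16.4
position: [0.5677, 0.1134, 0.0755]
tool_rot: [-0.001, 0.719, 0.695, -0.002]
wrist_force: [0.8, -0.7, -0.2]
finger_gap: 0.0209
grasp_force: 19.4
```

```bash
python3 go.py .570 .1155 .032 -2; python3 look.py side s4.png .57 .08 .05 80 4;python3 - <<'E'
from h import *
S=np.load('side.npz');m=robot.camera_model('side');Q=cloud(m,S['d']).reshape(-1,3)
g=Q[(abs(Q[:,0]-.57)<.035)&(Q[:,1]>.01)&(Q[:,1]<.145)&(Q[:,2]>.04)&(Q[:,2]<.1)]
for a in np.arange(.01,.145,.01):
    b=g[(g[:,1]>a)&(g[:,1]<=a+.01)]
    if len(b)>1: print('y%.3f x%.4f z%.4f-%.4f n%d'%(b[:,1].mean(),b[:,0].mean(),b[:,2].min(),b[:,2].max(),len(b)))
E
```

```text
t 16.40 pos [0.5677 0.1134 0.0755] head -2.0 tilt 0.0038 gap 0.0209 gf 19.4 F [ 0.8 -0.7 -0.2] q [-0.76  0.52  0.58  1.97 -0.4   0.77  0.03]
shift tool [0.0022 0.0024 0.0435]
yaw units 0.01 rows>=1
190 172
y0.036 x0.5653 z0.0506-0.0534 n6
y0.045 x0.5653 z0.0502-0.0544 n4
y0.056 x0.5657 z0.0523-0.0552 n7
y0.062 x0.5655 z0.0530-0.0543 n2
y0.107 x0.5654 z0.0636-0.0995 n46
y0.116 x0.5625 z0.0528-0.0999 n111
y0.123 x0.5665 z0.0506-0.1000 n331
```

View pics/s4.png

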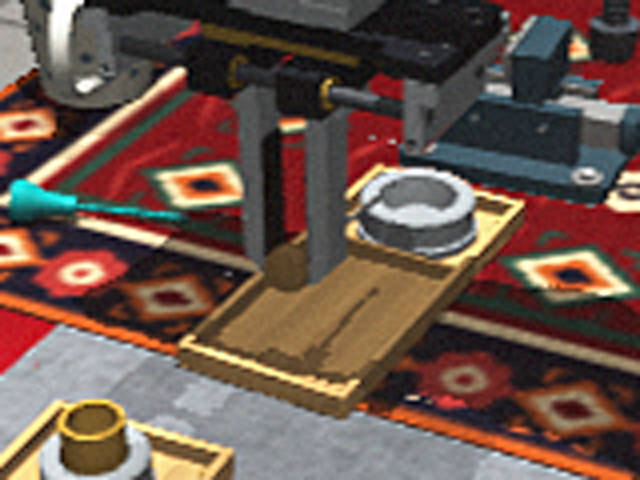

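The graver hangs at crop (288,265) over the wide tray's compartment, with its blade level by depth. Lowering and releasing.

Emit:
servo_tool(
  commands=[
    {"tx": 0.002,"ty": 0.002,"tz": 0.015,"yaw": 0,"gripper": 0.0},
    {"tx": 0,"ty": 0,"tz": 0.015,"yaw": 0,"gripper": 0.0},
    {"tx": 0,"ty": 0,"tz": 0.008,"yaw": 0,"gripper": 0.0},
    {"tx": 0,"ty": 0,"tz": 0.004,"yaw": 0,"gripper": 0.0},
    {"tx": 0,"ty": 0,"tz": 0.0015,"yaw": 0,"gripper": 0.0},
    {"tx": 0,"ty": 0,"tz": 0,"yaw": 0,"gripper": 0.0},
    {"tx": 0,"ty": 0,"tz": 0,"yaw": 0,"gripper": 0.0},
    {"tx": 0,"ty": 0,"tz": 0,"yaw": 0,"gripper": 0.035},
    {"tx": 0,"ty": 0,"tz": 0,"yaw": 0,"gripper": 0.035},
    {"tx": 0,"ty": 0,"tz": 0,"yaw": 0,"gripper": 0.035},
  ],
)

```text
time: 17.28
position: [0.5711, 0.1161, 0.0338]
tool_rot: [0.0, 0.719, 0.695, 0.0]
wrist_force: [0.6, -0.1, 0.1]
finger_gap: 0.0341
grasp_force: 0.0
```

Emit:
servo_tool(
  commands=[
    {"tx": 0,"ty": 0,"tz": -0.02,"yaw": 0,"gripper": 0.035},
    {"tx": 0,"ty": 0,"tz": -0.03,"yaw": 0,"gripper": 0.035},
    {"tx": 0,"ty": 0,"tz": -0.03,"yaw": 0,"gripper": 0.035},
    {"tx": 0,"ty": 0,"tz": -0.03,"yaw": 0,"gripper": 0.06},
    {"tx": 0,"ty": 0,"tz": -0.03,"yaw": 0,"gripper": 0.06},
    {"tx": 0,"ty": 0,"tz": -0.03,"yaw": 0,"gripper": 0.06},
    {"tx": 0,"ty": 0,"tz": 0,"yaw": 0,"gripper": 0.06},
  ],
)

```text
time: 17.87
position: [0.5733, 0.1161, 0.2089]
tool_rot: [0.001, 0.719, 0.695, 0.003]
wrist_force: [1.4, 0.4, 0.9]
finger_gap: 0.0582
grasp_force: 0.0
```

```bash
python3 go.py .4255 -.2825 .15 0; python3 look.py side s5.png .57 .08 .02 80 4;python3 - <<'E'
from h import *
S=np.load('side.npz');m=robot.camera_model('side');Q=cloud(m,S['d']).reshape(-1,3)
g=Q[(abs(Q[:,0]-.57)<.034)&(Q[:,1]>.025)&(Q[:,1]<.135)&(Q[:,2]>.010)&(Q[:,2]<.1)]
for a in np.arange(.02,.145,.01):
    b=g[(g[:,1]>a)&(g[:,1]<=a+.01)]
    if len(b)>1: print('y%.3f x%.4f z%.4f-%.4f n%d'%(b[:,1].mean(),b[:,0].mean(),b[:,2].min(),b[:,2].max(),len(b)))
E
```

```text
t 17.87 pos [0.5733 0.1161 0.2089] head -2.0 tilt 0.0070 gap 0.0582 gf 0.0 F [1.4 0.4 0.9] q [-0.86  0.35  0.7   1.87 -0.27  1.01 -0.09]
shift tool [-0.4037 -0.1341  0.0567]
yaw units -0.4 rows>=1
191 185
y0.056 x0.5700 z0.0103-0.0105 n2
y0.065 x0.5703 z0.0102-0.0113 n6
y0.074 x0.5706 z0.0104-0.0131 n5
y0.083 x0.5709 z0.0117-0.0144 n4
y0.097 x0.5693 z0.0111-0.0211 n15
y0.106 x0.5689 z0.0126-0.0226 n18
y0.117 x0.5664 z0.0150-0.0271 n11
y0.127 x0.5705 z0.0102-0.0274 n91
y0.131 x0.5700 z0.0114-0.0207 n9
```

View pics/s5.png

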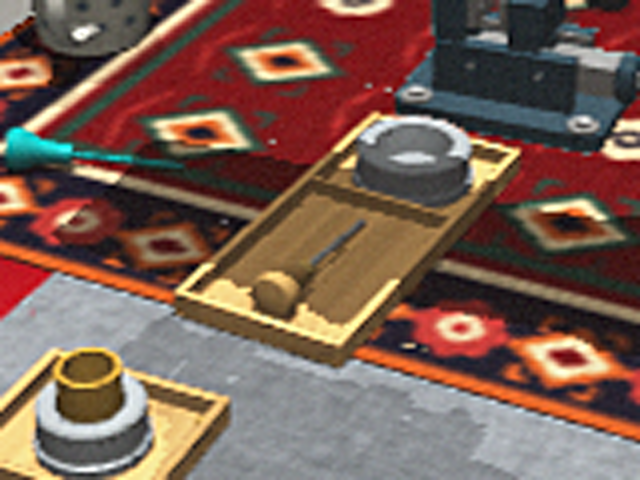

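The graver lies lengthwise in the wide tray's compartment, with its handle at crop (277,290) and blade tip at crop (362,223). Next, the wide cup.

Emit:
servo_tool(
  commands=[
    {"tx": -0.034,"ty": -0.0112,"tz": 0,"yaw": 0,"gripper": 0.07},
    {"tx": -0.034,"ty": -0.0112,"tz": 0,"yaw": 0,"gripper": 0.07},
    {"tx": -0.034,"ty": -0.0112,"tz": 0,"yaw": 0,"gripper": 0.07},
    {"tx": -0.034,"ty": -0.0112,"tz": 0,"yaw": 0,"gripper": 0.07},
    {"tx": -0.034,"ty": -0.0112,"tz": 0,"yaw": 0,"gripper": 0.07},
    {"tx": -0.034,"ty": -0.0112,"tz": 0,"yaw": 0,"gripper": 0.07},
    {"tx": -0.034,"ty": -0.0112,"tz": 0,"yaw": 0,"gripper": 0.07},
    {"tx": -0.034,"ty": -0.0112,"tz": 0,"yaw": 0,"gripper": 0.07},
    {"tx": -0.034,"ty": -0.0112,"tz": 0,"yaw": 0,"gripper": 0.07},
    {"tx": -0.034,"ty": -0.0112,"tz": 0,"yaw": 0,"gripper": 0.07},
    {"tx": -0.034,"ty": -0.0112,"tz": 0,"yaw": 0,"gripper": 0.07},
    {"tx": -0.03,"ty": -0.0112,"tz": 0,"yaw": 0,"gripper": 0.07},
  ],
)

```text
time: 18.92
position: [0.4214, -0.2848, 0.203]
tool_rot: [-0.0, 0.719, 0.695, -0.0]
wrist_force: [0.5, 0.1, 0.1]
finger_gap: 0.0703
grasp_force: 0.0
```

Emit:
servo_tool(
  commands=[
    {"tx": 0,"ty": 0,"tz": 0.02,"yaw": -0.4,"gripper": 0.07},
    {"tx": 0,"ty": 0,"tz": 0.03,"yaw": 0,"gripper": 0.07},
    {"tx": 0,"ty": 0,"tz": 0.03,"yaw": 0,"gripper": 0.07},
    {"tx": 0,"ty": 0,"tz": 0.02,"yaw": 0,"gripper": 0.07},
    {"tx": 0,"ty": 0,"tz": 0,"yaw": 0,"gripper": 0.07},
    {"tx": 0,"ty": 0,"tz": 0,"yaw": 0,"gripper": 0.07},
  ],
)

```text
time: 19.42
position: [0.4217, -0.2832, 0.1029]
tool_rot: [-0.001, 0.707, 0.707, -0.001]
wrist_force: [0.2, -1.0, 0.1]
finger_gap: 0.0701
grasp_force: 0.0
```

```bash
python3 go.py .4255 -.2828 .041 0; python3 chk.py .4255 -.2828 .03 .02 .042
```

```text
t 19.42 pos [ 0.4217 -0.2832  0.1029] head -0.0 tilt 0.0027 gap 0.0701 gf 0.0 F [ 0.2 -1.   0.1] q [-0.15  0.41  0.76  2.12 -0.4   0.76  0.86]
shift tool [0.0004 0.004  0.0619]
yaw units -0.01 rows>=1
side 167 ztop 0.0351 circ [ 0.4253 -0.2835] 0.0223
top 73 ztop 0.0376 circ [ 0.4255 -0.2822] 0.0199
```

Emit:
servo_tool(
  commands=[
    {"tx": 0,"ty": 0.004,"tz": 0.02,"yaw": 0,"gripper": 0.07},
    {"tx": 0,"ty": 0,"tz": 0.02,"yaw": 0,"gripper": 0.07},
    {"tx": 0,"ty": 0,"tz": 0.015,"yaw": 0,"gripper": 0.07},
    {"tx": 0,"ty": 0,"tz": 0.007,"yaw": 0,"gripper": 0.07},
    {"tx": 0,"ty": 0,"tz": 0,"yaw": 0,"gripper": 0.07},
    {"tx": 0,"ty": 0,"tz": 0,"yaw": 0,"gripper": 0.03},
    {"tx": 0,"ty": 0,"tz": 0,"yaw": 0,"gripper": 0.03},
    {"tx": 0,"ty": 0,"tz": 0,"yaw": 0,"gripper": 0.03},
    {"tx": 0,"ty": 0,"tz": 0,"yaw": 0,"gripper": 0.03},
    {"tx": 0,"ty": 0,"tz": 0,"yaw": 0,"gripper": 0.03},
    {"tx": 0,"ty": 0,"tz": 0,"yaw": 0,"gripper": 0.03},
    {"tx": 0,"ty": 0,"tz": 0,"yaw": 0,"gripper": 0.03},
  ],
  newtons=25,
)

```text
time: 20.52
position: [0.4269, -0.2832, 0.0419]
tool_rot: [0.0, 0.707, 0.707, 0.0]
wrist_force: [-1.7, 1.0, 8.2]
finger_gap: 0.0389
grasp_force: 25.0
```

```bash
python3 go.py .5657 -.0197 .20 0
```

```text
t 20.52 pos [ 0.4269 -0.2832  0.0419] head 0.0 tilt 0.0006 gap 0.0389 gf 25.0 F [-1.7  1.   8.2] q [-0.07  0.51  0.66  2.14 -0.52  0.65  0.95]
shift tool [ 0.2634  0.139  -0.158 ]
yaw units 0.0 rows>=1
```

Emit:
servo_tool(
  commands=[
    {"tx": 0,"ty": 0,"tz": -0.01,"yaw": 0,"gripper": 0.03},
    {"tx": 0,"ty": 0,"tz": -0.03,"yaw": 0,"gripper": 0.03},
    {"tx": 0,"ty": 0,"tz": -0.04,"yaw": 0,"gripper": 0.03},
    {"tx": 0,"ty": 0,"tz": -0.04,"yaw": 0,"gripper": 0.03},
    {"tx": 0,"ty": 0,"tz": -0.03,"yaw": 0,"gripper": 0.03},
    {"tx": 0.027,"ty": 0.014,"tz": -0.01,"yaw": 0,"gripper": 0.03},
    {"tx": 0.0293,"ty": 0.0154,"tz": 0,"yaw": 0,"gripper": 0.03},
    {"tx": 0.0293,"ty": 0.0154,"tz": 0,"yaw": 0,"gripper": 0.03},
    {"tx": 0.0293,"ty": 0.0154,"tz": 0,"yaw": 0,"gripper": 0.03},
    {"tx": 0.0293,"ty": 0.0154,"tz": 0,"yaw": 0,"gripper": 0.03},
    {"tx": 0.0293,"ty": 0.0154,"tz": 0,"yaw": 0,"gripper": 0.03},
    {"tx": 0.0293,"ty": 0.0154,"tz": 0,"yaw": 0,"gripper": 0.03},
  ],
)

```text
time: 21.52
position: [0.5332, -0.0788, 0.2022]
tool_rot: [0.0, 0.707, 0.707, 0.0]
wrist_force: [0.8, -0.3, -0.7]
finger_gap: 0.0385
grasp_force: 25.0
```

Emit:
servo_tool(
  commands=[
    {"tx": 0.0293,"ty": 0.0154,"tz": 0,"yaw": 0,"gripper": 0.03},
    {"tx": 0.0293,"ty": 0.0154,"tz": 0,"yaw": 0,"gripper": 0.03},
    {"tx": 0,"ty": 0,"tz": 0.03,"yaw": 0,"gripper": 0.03},
    {"tx": 0,"ty": 0,"tz": 0.03,"yaw": 0,"gripper": 0.03},
    {"tx": 0,"ty": 0,"tz": 0.03,"yaw": 0,"gripper": 0.03},
    {"tx": 0,"ty": 0,"tz": 0,"yaw": 0,"gripper": 0.03},
    {"tx": 0,"ty": 0,"tz": 0,"yaw": 0,"gripper": 0.03},
    {"tx": 0,"ty": 0,"tz": 0,"yaw": 0,"gripper": 0.03},
  ],
)

```text
time: 22.18
position: [0.5645, -0.0222, 0.1133]
tool_rot: [0.001, 0.707, 0.707, 0.0]
wrist_force: [-0.5, 0.8, -0.4]
finger_gap: 0.0388
grasp_force: 25.0
```

```bash
python3 go.py .5657 -.0197 .0515 0
```

```text
t 22.18 pos [ 0.5645 -0.0222  0.1133] head -0.0 tilt 0.0013 gap 0.0388 gf 25.0 F [-0.5  0.8 -0.4] q [-0.62  0.46  0.7   1.99 -0.4   0.83  0.3 ]
shift tool [0.0025 0.0012 0.0618]
yaw units -0.0 rows>=1
```

Emit:
servo_tool(
  commands=[
    {"tx": 0.0025,"ty": 0.001,"tz": 0.015,"yaw": 0,"gripper": 0.03},
    {"tx": 0,"ty": 0,"tz": 0.012,"yaw": 0,"gripper": 0.03},
    {"tx": 0,"ty": 0,"tz": 0.01,"yaw": 0,"gripper": 0.03},
    {"tx": 0,"ty": 0,"tz": 0.008,"yaw": 0,"gripper": 0.03},
    {"tx": 0,"ty": 0,"tz": 0.006,"yaw": 0,"gripper": 0.03},
    {"tx": 0,"ty": 0,"tz": 0.004,"yaw": 0,"gripper": 0.03},
    {"tx": 0,"ty": 0,"tz": 0.003,"yaw": 0,"gripper": 0.03},
    {"tx": 0,"ty": 0,"tz": 0.002,"yaw": 0,"gripper": 0.03},
    {"tx": 0,"ty": 0,"tz": 0.001,"yaw": 0,"gripper": 0.03},
    {"tx": 0,"ty": 0,"tz": 0,"yaw": 0,"gripper": 0.03},
    {"tx": 0,"ty": 0,"tz": 0,"yaw": 0,"gripper": 0.03},
  ],
)

```text
time: 23.1
position: [0.5656, -0.0197, 0.0517]
tool_rot: [0.001, 0.707, 0.707, 0.001]
wrist_force: [-2.1, -1.9, 17.8]
finger_gap: 0.0394
grasp_force: 25.0
```

```bash
python3 go.py .5657 -.0197 .0515 0
```

```text
t 23.10 pos [ 0.5656 -0.0197  0.0517] head -0.0 tilt 0.0018 gap 0.0394 gf 25.0 F [-2.1 -1.9 17.8] q [-0.56  0.55  0.62  2.02 -0.48  0.72  0.36]
shift tool [-0.      0.0001  0.0002]
yaw units -0.0 rows>=1
```

Seated with 18 N of contact. Release, lift and check.

Emit:
servo_tool(
  commands=[
    {"tx": 0,"ty": 0,"tz": 0,"yaw": 0,"gripper": 0.045},
    {"tx": 0,"ty": 0,"tz": 0,"yaw": 0,"gripper": 0.06},
    {"tx": 0,"ty": 0,"tz": 0,"yaw": 0,"gripper": 0.06},
    {"tx": 0,"ty": 0,"tz": 0,"yaw": 0,"gripper": 0.06},
    {"tx": 0,"ty": 0,"tz": -0.02,"yaw": 0,"gripper": 0.06},
    {"tx": 0,"ty": 0,"tz": -0.03,"yaw": 0,"gripper": 0.06},
    {"tx": 0,"ty": 0,"tz": -0.03,"yaw": 0,"gripper": 0.06},
    {"tx": 0,"ty": 0,"tz": -0.04,"yaw": 0,"gripper": 0.06},
    {"tx": 0,"ty": 0,"tz": -0.04,"yaw": 0,"gripper": 0.06},
    {"tx": 0,"ty": 0,"tz": 0,"yaw": 0,"gripper": 0.04},
    {"tx": 0,"ty": 0,"tz": 0,"yaw": 0,"gripper": 0.04},
  ],
)

```text
time: 24.02
position: [0.5657, -0.0189, 0.2124]
tool_rot: [0.001, 0.707, 0.707, 0.002]
wrist_force: [-0.2, 0.1, -0.1]
finger_gap: 0.0503
grasp_force: 0.0
```

```bash
python3 chk.py .5657 -.0197 .03 .034 .09; python3 go.py .5460 -.2875 .20 90
```

```text
side 184 ztop 0.0451 circ [ 0.5651 -0.0197] 0.0218
top few
t 24.12 pos [ 0.5644 -0.0188  0.2099] head 0.1 tilt 0.0007 gap 0.0424 gf 0.0 F [ 0.2  0.7 -0.6] q [-0.71  0.34  0.79  1.91 -0.28  1.01  0.2 ]
shift tool [-0.2687 -0.0186  0.0099]
yaw units -17.99 rows>=18
```

Emit:
servo_tool(
  commands=[
    {"tx": 0,"ty": 0,"tz": 0,"yaw": 1,"gripper": 0.04},
    {"tx": 0,"ty": 0,"tz": 0,"yaw": 1,"gripper": 0.04},
    {"tx": 0,"ty": 0,"tz": 0,"yaw": 1,"gripper": 0.04},
    {"tx": 0,"ty": 0,"tz": 0,"yaw": 1,"gripper": 0.04},
    {"tx": 0,"ty": 0,"tz": 0,"yaw": 1,"gripper": 0.04},
    {"tx": 0,"ty": 0,"tz": 0,"yaw": 1,"gripper": 0.04},
    {"tx": 0,"ty": 0,"tz": 0,"yaw": 1,"gripper": 0.04},
    {"tx": 0,"ty": 0,"tz": 0,"yaw": 1,"gripper": 0.04},
    {"tx": 0,"ty": 0,"tz": 0,"yaw": 1,"gripper": 0.04},
    {"tx": 0,"ty": 0,"tz": 0,"yaw": 1,"gripper": 0.04},
    {"tx": 0,"ty": 0,"tz": 0,"yaw": 1,"gripper": 0.04},
    {"tx": 0,"ty": 0,"tz": 0,"yaw": 1,"gripper": 0.04},
  ],
)

```text
time: 25.12
position: [0.564, -0.0193, 0.2091]
tool_rot: [0.0, 0.966, 0.257, -0.001]
wrist_force: [0.4, -0.8, 0.4]
finger_gap: 0.0398
grasp_force: 0.0
```

Emit:
servo_tool(
  commands=[
    {"tx": 0,"ty": 0,"tz": 0,"yaw": 1,"gripper": 0.04},
    {"tx": 0,"ty": 0,"tz": 0,"yaw": 1,"gripper": 0.04},
    {"tx": 0,"ty": 0,"tz": 0,"yaw": 1,"gripper": 0.04},
    {"tx": 0,"ty": 0,"tz": 0,"yaw": 1,"gripper": 0.04},
    {"tx": 0,"ty": 0,"tz": 0,"yaw": 1,"gripper": 0.04},
    {"tx": 0,"ty": 0,"tz": 0,"yaw": 1,"gripper": 0.04},
    {"tx": 0,"ty": 0,"tz": 0,"yaw": 0,"gripper": 0.04},
    {"tx": 0,"ty": 0,"tz": 0,"yaw": 0,"gripper": 0.04},
  ],
)

```text
time: 25.78
position: [0.5642, -0.0193, 0.2094]
tool_rot: [0.001, 1.0, 0.001, -0.001]
wrist_force: [-0.1, 0.3, -0.3]
finger_gap: 0.0401
grasp_force: 0.0
```

```bash
python3 go.py .5460 -.2875 .20 -90; python3 look.py side s6.png .57 -.08 .02 80 4
```

```text
t 25.78 pos [ 0.5642 -0.0193  0.2094] head -89.8 tilt 0.0024 gap 0.0401 gf 0.0 F [-0.1  0.3 -0.3] q [-0.96  0.51  1.19  1.92 -0.54  1.09 -1.11]
shift tool [-0.019   0.2681  0.0098]
yaw units 0.03 rows>=1
223 150
```

View pics/s6.png

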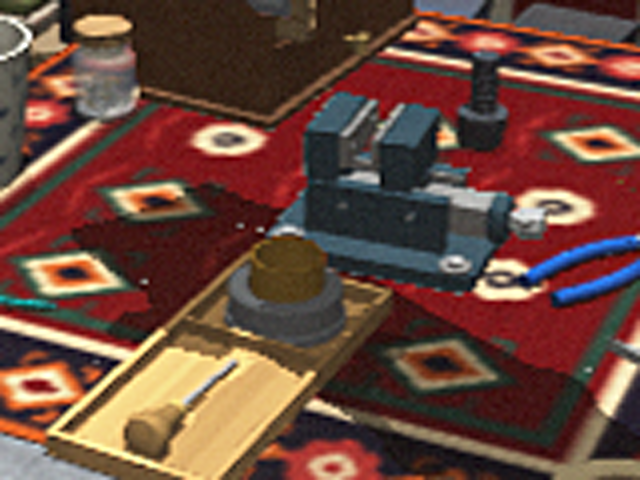

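The wide cup stands upright in its die at crop (288,270), and the punch stands at crop (483,105), clear behind the vice. Moving there part of the way first to watch joint 3.

Emit:
servo_tool(
  commands=[
    {"tx": -0.002,"ty": 0.03,"tz": 0,"yaw": 0,"gripper": 0.04},
    {"tx": -0.002,"ty": 0.03,"tz": 0,"yaw": 0,"gripper": 0.04},
    {"tx": -0.002,"ty": 0.03,"tz": 0,"yaw": 0,"gripper": 0.04},
    {"tx": -0.002,"ty": 0.03,"tz": 0,"yaw": 0,"gripper": 0.04},
    {"tx": 0,"ty": 0,"tz": 0,"yaw": 0,"gripper": 0.04},
  ],
)

```text
time: 26.25
position: [0.5553, -0.1452, 0.211]
tool_rot: [0.001, 1.0, -0.002, 0.0]
wrist_force: [-0.9, -1.1, 0.0]
finger_gap: 0.0396
grasp_force: 0.0
```

```bash
python3 go.py .5460 -.2875 .20 -90
```

```text
t 26.25 pos [ 0.5553 -0.1452  0.211 ] head -90.2 tilt 0.0016 gap 0.0396 gf 0.0 F [-0.9 -1.1  0. ] q [-0.71  0.51  1.15  1.9  -0.53  1.08 -0.91]
shift tool [-0.0088  0.1424  0.0112]
yaw units -0.04 rows>=1
```

Joint 3 is easing off, so continue.

Emit:
servo_tool(
  commands=[
    {"tx": -0.002,"ty": 0.03,"tz": 0,"yaw": 0,"gripper": 0.04},
    {"tx": -0.002,"ty": 0.03,"tz": 0,"yaw": 0,"gripper": 0.04},
    {"tx": -0.002,"ty": 0.03,"tz": 0,"yaw": 0,"gripper": 0.04},
    {"tx": -0.002,"ty": 0.03,"tz": 0,"yaw": 0,"gripper": 0.04},
    {"tx": -0.001,"ty": 0.025,"tz": 0,"yaw": 0,"gripper": 0.04},
    {"tx": 0,"ty": 0,"tz": 0.03,"yaw": 0,"gripper": 0.04},
    {"tx": 0,"ty": 0,"tz": 0.03,"yaw": 0,"gripper": 0.04},
    {"tx": 0,"ty": 0,"tz": 0.03,"yaw": 0,"gripper": 0.04},
    {"tx": 0,"ty": 0,"tz": 0,"yaw": 0,"gripper": 0.04},
    {"tx": 0,"ty": 0,"tz": 0,"yaw": 0,"gripper": 0.04},
  ],
)

```text
time: 27.08
position: [0.5471, -0.2841, 0.12]
tool_rot: [-0.0, 1.0, 0.001, -0.001]
wrist_force: [0.3, -0.1, 0.1]
finger_gap: 0.0398
grasp_force: 0.0
```

```bash
python3 go.py .5460 -.2878 .056 -90; python3 chk.py .546 -.2878 .02 .045 .072
```

```text
t 27.08 pos [ 0.5471 -0.2841  0.12  ] head -89.9 tilt 0.0025 gap 0.0398 gf 0.0 F [ 0.3 -0.1  0.1] q [-0.31  0.65  0.97  1.87 -0.65  0.97 -0.61]
shift tool [-0.0009  0.0037  0.064 ]
yaw units 0.02 rows>=1
side 59 ztop 0.0632 circ [ 0.5462 -0.2871] 0.0094
top few
```

Emit:
servo_tool(
  commands=[
    {"tx": -0.001,"ty": 0.0033,"tz": 0.01,"yaw": 0,"gripper": 0.04},
    {"tx": 0,"ty": 0,"tz": 0.02,"yaw": 0,"gripper": 0.04},
    {"tx": 0,"ty": 0,"tz": 0.02,"yaw": 0,"gripper": 0.04},
    {"tx": 0,"ty": 0,"tz": 0.01,"yaw": 0,"gripper": 0.04},
    {"tx": 0,"ty": 0,"tz": 0.004,"yaw": 0,"gripper": 0.04},
    {"tx": 0,"ty": 0,"tz": 0,"yaw": 0,"gripper": 0.04},
    {"tx": 0,"ty": 0,"tz": 0,"yaw": 0,"gripper": 0.01},
    {"tx": 0,"ty": 0,"tz": 0,"yaw": 0,"gripper": 0.01},
    {"tx": 0,"ty": 0,"tz": 0,"yaw": 0,"gripper": 0.01},
    {"tx": 0,"ty": 0,"tz": 0,"yaw": 0,"gripper": 0.01},
    {"tx": 0,"ty": 0,"tz": 0,"yaw": 0,"gripper": 0.01},
    {"tx": 0,"ty": 0,"tz": 0,"yaw": 0,"gripper": 0.01},
  ],
  newtons=35,
)

```text
time: 28.18
position: [0.5473, -0.2877, 0.0572]
tool_rot: [0.0, 1.0, 0.0, 0.0]
wrist_force: [-0.6, 1.0, 8.3]
finger_gap: 0.0174
grasp_force: 35.0
```

Emit:
servo_tool(
  commands=[
    {"tx": 0,"ty": 0,"tz": 0,"yaw": 0,"gripper": 0.01},
    {"tx": 0,"ty": 0,"tz": -0.01,"yaw": 0,"gripper": 0.01},
    {"tx": 0,"ty": 0,"tz": -0.03,"yaw": 0,"gripper": 0.01},
    {"tx": 0,"ty": 0,"tz": -0.04,"yaw": 0,"gripper": 0.01},
    {"tx": 0,"ty": 0,"tz": -0.04,"yaw": 0,"gripper": 0.01},
    {"tx": 0,"ty": 0,"tz": -0.03,"yaw": 0,"gripper": 0.01},
    {"tx": 0,"ty": 0,"tz": 0,"yaw": 0,"gripper": 0.01},
    {"tx": 0,"ty": 0,"tz": 0,"yaw": 0,"gripper": 0.01},
  ],
)

```text
time: 28.85
position: [0.5474, -0.2876, 0.2082]
tool_rot: [0.0, 1.0, 0.0, 0.001]
wrist_force: [-0.5, 1.4, -2.9]
finger_gap: 0.0175
grasp_force: 35.0
```

```bash
python3 go.py .5655 -.0197 .20 -90
```

```text
t 28.85 pos [ 0.5474 -0.2876  0.2082] head -90.0 tilt 0.0027 gap 0.0175 gf 35.0 F [-0.5  1.4 -2.9] q [-0.37  0.56  1.07  1.8  -0.55  1.11 -0.68]
shift tool [ 0.0182 -0.2679  0.0082]
yaw units 0.01 rows>=1
```

Emit:
servo_tool(
  commands=[
    {"tx": 0.002,"ty": -0.0298,"tz": 0,"yaw": 0,"gripper": 0.01},
    {"tx": 0.002,"ty": -0.0298,"tz": 0,"yaw": 0,"gripper": 0.01},
    {"tx": 0.002,"ty": -0.0298,"tz": 0,"yaw": 0,"gripper": 0.01},
    {"tx": 0.002,"ty": -0.0298,"tz": 0,"yaw": 0,"gripper": 0.01},
    {"tx": 0.002,"ty": -0.0298,"tz": 0,"yaw": 0,"gripper": 0.01},
    {"tx": 0.002,"ty": -0.0298,"tz": 0,"yaw": 0,"gripper": 0.01},
    {"tx": 0.002,"ty": -0.0298,"tz": 0,"yaw": 0,"gripper": 0.01},
    {"tx": 0.002,"ty": -0.0298,"tz": 0,"yaw": 0,"gripper": 0.01},
    {"tx": 0.003,"ty": -0.0298,"tz": 0,"yaw": 0,"gripper": 0.01},
    {"tx": 0,"ty": 0,"tz": 0.03,"yaw": 0,"gripper": 0.01},
    {"tx": 0,"ty": 0,"tz": 0.03,"yaw": 0,"gripper": 0.01},
    {"tx": 0,"ty": 0,"tz": 0.02,"yaw": 0,"gripper": 0.01},
  ],
)

```text
time: 29.85
position: [0.5641, -0.0179, 0.1233]
tool_rot: [0.0, 1.0, 0.001, -0.002]
wrist_force: [0.2, -0.4, -1.6]
finger_gap: 0.0173
grasp_force: 35.0
```

Emit:
servo_tool(
  commands=[
    {"tx": 0,"ty": 0,"tz": 0,"yaw": 0,"gripper": 0.01},
    {"tx": 0,"ty": 0,"tz": 0,"yaw": 0,"gripper": 0.01},
    {"tx": 0,"ty": 0,"tz": 0,"yaw": 0,"gripper": 0.01},
  ],
)

```text
time: 30.1
position: [0.566, -0.0199, 0.1272]
tool_rot: [0.0, 1.0, -0.0, 0.0]
wrist_force: [0.7, -0.2, -1.2]
finger_gap: 0.0174
grasp_force: 35.0
```

```bash
python3 go.py .5665 -.0197 .070 -90; python3 look.py side s7.png .57 -.02 .06 60 5
python3 - <<'E'
from h import *
S=np.load('side.npz');Q=cloud(robot.camera_model('side'),S['d']).reshape(-1,3)
for z in np.arange(.05,.11,.006):
    b=Q[(abs(Q[:,0]-.566)<.03)&(abs(Q[:,1]+.02)<.03)&(Q[:,2]>z)&(Q[:,2]<z+.006)]
    if len(b)>2: print(round(z,3),len(b),b[:,:2].min(0).round(4),b[:,:2].max(0).round(4))
E
```

```text
t 30.10 pos [ 0.566  -0.0199  0.1272] head -90.0 tilt 0.0005 gap 0.0174 gf 35.0 F [ 0.7 -0.2 -1.2] q [-0.85  0.6   1.06  1.99 -0.65  0.94 -1.03]
shift tool [ 0.0005 -0.0002  0.0572]
yaw units -0.01 rows>=1
232 161
0.068 15 [ 0.5522 -0.0183] [ 0.5734 -0.0064]
0.074 30 [ 0.5507 -0.0217] [ 0.576  -0.0039]
0.08 34 [ 0.5497 -0.0225] [ 0.5778 -0.0017]
0.086 42 [ 0.549  -0.0303] [ 0.5809 -0.0018]
0.092 73 [ 0.5494 -0.0337] [ 0.582  -0.0024]
0.098 19 [ 0.5571 -0.02  ] [ 0.571  -0.0104]
0.104 21 [ 0.5562 -0.033 ] [ 0.575  -0.0056]
```

View pics/s7.png

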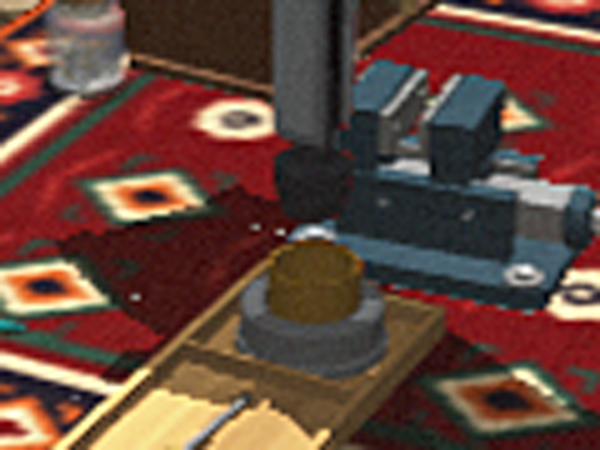

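The punch hangs upright at crop (313,185), centred over the cup at crop (315,280). Lowering.

Emit:
servo_tool(
  commands=[
    {"tx": 0,"ty": 0,"tz": 0.012,"yaw": 0,"gripper": 0.01},
    {"tx": 0,"ty": 0,"tz": 0.01,"yaw": 0,"gripper": 0.01},
    {"tx": 0,"ty": 0,"tz": 0.009,"yaw": 0,"gripper": 0.01},
    {"tx": 0,"ty": 0,"tz": 0.007,"yaw": 0,"gripper": 0.01},
    {"tx": 0,"ty": 0,"tz": 0.006,"yaw": 0,"gripper": 0.01},
    {"tx": 0,"ty": 0,"tz": 0.005,"yaw": 0,"gripper": 0.01},
    {"tx": 0,"ty": 0,"tz": 0.004,"yaw": 0,"gripper": 0.01},
    {"tx": 0,"ty": 0,"tz": 0.003,"yaw": 0,"gripper": 0.01},
    {"tx": 0,"ty": 0,"tz": 0.001,"yaw": 0,"gripper": 0.01},
    {"tx": 0,"ty": 0,"tz": 0,"yaw": 0,"gripper": 0.01},
    {"tx": 0,"ty": 0,"tz": 0,"yaw": 0,"gripper": 0.01},
  ],
)

```text
time: 31.07
position: [0.566, -0.0195, 0.0699]
tool_rot: [-0.0, 1.0, 0.0, 0.0]
wrist_force: [-2.7, 0.4, 7.7]
finger_gap: 0.0175
grasp_force: 35.0
```

```bash
python3 go.py .5665 -.0197 .070 -90
```

```text
t 31.07 pos [ 0.566  -0.0195  0.0699] head -90.0 tilt 0.0005 gap 0.0175 gf 35.0 F [-2.7  0.4  7.7] q [-0.78  0.66  0.96  2.02 -0.74  0.85 -0.97]
shift tool [ 0.0005  0.0002 -0.0001]
yaw units 0.0 rows>=1
```

Home at z 0.070 with contact. Release, lift and verify.

Emit:
servo_tool(
  commands=[
    {"tx": 0,"ty": 0,"tz": 0,"yaw": 0,"gripper": 0.024},
    {"tx": 0,"ty": 0,"tz": 0,"yaw": 0,"gripper": 0.04},
    {"tx": 0,"ty": 0,"tz": 0,"yaw": 0,"gripper": 0.04},
    {"tx": 0,"ty": 0,"tz": 0,"yaw": 0,"gripper": 0.04},
    {"tx": 0,"ty": 0,"tz": -0.02,"yaw": 0,"gripper": 0.04},
    {"tx": 0,"ty": 0,"tz": -0.04,"yaw": 0,"gripper": 0.04},
    {"tx": 0,"ty": 0,"tz": -0.04,"yaw": 0,"gripper": 0.04},
    {"tx": 0,"ty": 0,"tz": -0.03,"yaw": 0,"gripper": 0.04},
    {"tx": 0,"ty": 0,"tz": 0,"yaw": 0,"gripper": 0.04},
    {"tx": 0,"ty": 0,"tz": 0,"yaw": 0,"gripper": 0.04},
  ],
)

```text
time: 31.9
position: [0.5665, -0.0189, 0.2007]
tool_rot: [-0.001, 1.0, 0.001, 0.001]
wrist_force: [0.3, -0.2, -0.7]
finger_gap: 0.0399
grasp_force: 0.0
```

```bash
python3 chk.py .5655 -.0197 .03 .055 .11; python3 chk.py .5967 .2407 .03 .03 .09; python3 look.py side s8.png .58 .10 .03 115 3.4
```

```text
side 91 ztop 0.0762 circ [ 0.5641 -0.0168] 0.0095
top few
side 241 ztop 0.0453 circ [0.5974 0.2413] 0.015
top 72 ztop 0.0478 circ [0.596 0.242] 0.0139
146 159
```

View pics/s8.png

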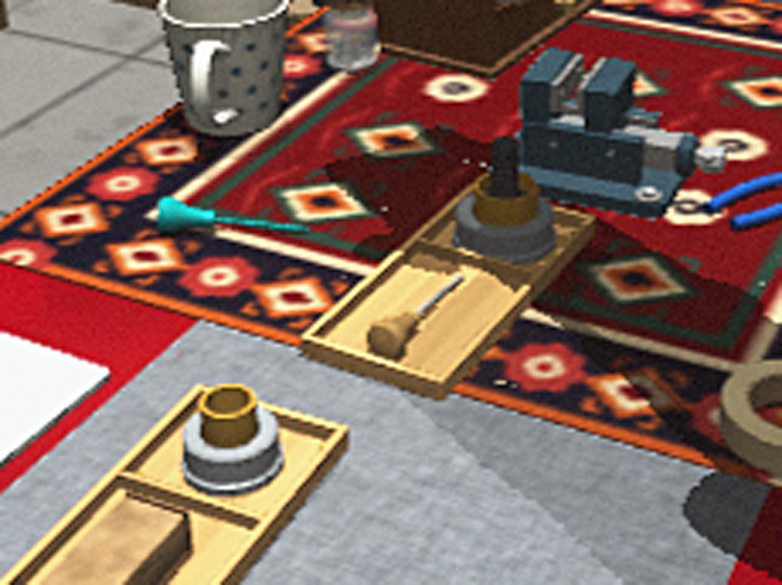

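Everything looks in place: the punch is in the wide cup at crop (505,180), and the narrow cup, block and graver are unchanged. The punch's measured centre is about 3 mm off, so I'll move the arm aside and check from both views.

Emit:
servo_tool(
  commands=[
    {"tx": -0.03,"ty": 0.02,"tz": -0.02,"yaw": 0,"gripper": 0.04},
    {"tx": -0.03,"ty": 0.02,"tz": -0.01,"yaw": 0,"gripper": 0.04},
    {"tx": -0.03,"ty": 0.02,"tz": 0,"yaw": 0,"gripper": 0.04},
    {"tx": -0.02,"ty": 0.03,"tz": 0,"yaw": 0,"gripper": 0.04},
    {"tx": 0,"ty": 0.035,"tz": 0,"yaw": 0,"gripper": 0.04},
    {"tx": 0,"ty": 0.035,"tz": 0,"yaw": 0,"gripper": 0.04},
    {"tx": 0,"ty": 0.035,"tz": 0,"yaw": 0,"gripper": 0.04},
    {"tx": 0,"ty": 0.035,"tz": 0,"yaw": 0,"gripper": 0.04},
    {"tx": 0,"ty": 0,"tz": 0,"yaw": 0,"gripper": 0.04},
    {"tx": 0,"ty": 0,"tz": 0,"yaw": 0,"gripper": 0.04},
  ],
)

```text
time: 32.98
position: [0.4551, -0.2339, 0.2294]
tool_rot: [0.001, 1.0, -0.003, -0.0]
wrist_force: [-0.2, 0.5, -0.0]
finger_gap: 0.04
grasp_force: 0.0
```

```bash
cat > pc.py <<'E'
from h import *
for n in('side','top'):
    p,d,m=cam(n);Q=cloud(m,d).reshape(-1,3); N=Q[np.hypot(Q[:,0]-.565,Q[:,1]+.019)<.04]
    for z0,z1,r in((.071,.085,.02),(.048,.056,.02),(.056,.064,.02),(.064,.071,.02),(.041,.0475,.03),(.022,.03,.04)):
        b=N[(N[:,2]>z0)&(N[:,2]<z1)&(np.hypot(N[:,0]-.565,N[:,1]+.019)<r)]
        if len(b)<4: continue
        c,rr=cv2.minEnclosingCircle(b[:,:2].astype(np.float32)); print(n,z0,len(b),'circ',np.round(c,4),round(rr,4),'mean',b.mean(0).round(4))
E
python3 pc.py; python3 go.py .5 -.2 .2
```

```text
side 0.071 40 circ [ 0.5656 -0.0202] 0.0107 mean [ 0.5644 -0.0169  0.0746]
side 0.048 25 circ [ 0.5637 -0.0159] 0.0078 mean [ 0.5628 -0.0135  0.052 ]
side 0.056 28 circ [ 0.5633 -0.016 ] 0.0082 mean [ 0.5627 -0.0138  0.0599]
side 0.064 22 circ [ 0.5629 -0.0144] 0.0075 mean [ 0.5619 -0.0135  0.0675]
side 0.041 82 circ [ 0.5652 -0.0197] 0.0213 mean [ 0.5625 -0.015   0.0437]
side 0.022 209 circ [ 0.5648 -0.0194] 0.0318 mean [ 0.5604 -0.0085  0.0262]
top 0.071 41 circ [ 0.5647 -0.0183] 0.0089 mean [ 0.5647 -0.0187  0.0754]
top 0.048 6 circ [ 0.5638 -0.0253] 0.0143 mean [ 0.5588 -0.0238  0.0499]
top 0.064 7 circ [ 0.5565 -0.0169] 0.0026 mean [ 0.56   -0.0148  0.068 ]
top 0.041 49 circ [ 0.5645 -0.0194] 0.0201 mean [ 0.5636 -0.0192  0.0445]
top 0.022 242 circ [ 0.5653 -0.0199] 0.0311 mean [ 0.5642 -0.0203  0.0266]
t 33.08 pos [ 0.4561 -0.2308  0.2293] head -90.0 tilt 0.0010 gap 0.0402 gf 0.0 F [-0.7  1.1  0.2] q [-0.63  0.31  1.19  2.01 -0.33  1.04 -0.86]
shift tool [ 0.0439 -0.0308  0.0293]
```

The punch top is within about 1.3 mm of the die axis in both views, at the right height and upright. Handing in.

```bash
python3 -c "
from plant import robot
print(robot.job_done())"
```

```text
the job is handed in; nothing more can be done
None
```

I made up both trays and handed the job in at about 33 s: my last camera checks showed both cups seated, the punch home, the graver and sanding block in their compartments and everything released, but `job_done` returned no verdict.

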